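Lock the instrument box into its transit cradle before the clinic drives off

TASK

The clinic is about to drive off: secure the steel instrument box in its transit cradle. Push the box fully home against the end stop, swing the tailgate shut behind it so that its slot goes over the cross-drilled stud, then take the hairpin clip from the drilled rest bar, start its straight leg downward through the upright hole of the stud and press it down on its coil until the bent leg snaps round the shank, and let go. Leave the spare pin in the rest bar, and do not knock over or shift the bottle, the tape roll and the needle packet.

Things in the scene. Friction and masses are not known exactly. Their poses are not given: they have to be found in the camera images.
- cradle: Aluminium transit cradle, fixed to the worktop, base 120 x 222 x 4 mm. Origin on the worktop under the middle of its channel; y along the channel from the open mouth (y = -96 mm) to the rubber end stop (y = +97 mm), z up. Side rails 30 mm high, inner faces at x = -36 and +36 mm. Two posts at the mouth: hinge post at x = -45, y = -87 mm, 58 mm high; stud post at x = +50, y = -87 mm, 64 mm high.
- gate_hinge (a point): Point on the tailgate's upright hinge axis (cradle x = -50, y = -99.5 mm), 37 mm above the worktop. The tailgate is an aluminium plate 5 mm thick and 122 mm long from the hinge, 8 to 64 mm above the worktop. A slot 22 mm high, 88 to 114 mm from the hinge, passes over the stud as it shuts.
- gate (a joint): Angle of the tailgate, rad: 0 = shut across the mouth; at angle a it points from the hinge along (cos a, -sin a) in cradle x, y. It starts open, 1.5 to 1.95, and stays where it is left (friction 0.05 N m). Outer face, away from the box: cradle -x side when open, -y side when shut. It cannot shut while the box stands out of the mouth.
- stud_hole (a point): Centre of the stud's cross hole. The stud is a fixed steel shank, 20 mm diameter, sticking out 28 mm from the stud post along the cradle's -y, axis 47 mm above the worktop; this point is on its axis at cradle x = +50, y = -112 mm. The hole, 8 mm wide with bevelled rims, runs upright right through the shank; its top mouth is 10 mm above this point. With the gate shut it lies 10 mm outside the gate.
- box_home (a point): Point fixed to the cradle (axes as the cradle) where the origin of the instrument box lies when the box is fully home against the stop.
- instrument_box: Stainless box with closed lid and a wire loop on top, 76 x 196 mm, walls 34 mm high, loop up to 62 mm, about 0.4 kg. Origin in the middle of its underside, y along its length. It stands in the cradle's channel on the 4 mm base, axes along the cradle's, and at first sticks 25 to 60 mm out of the mouth; its outer end wall is at y = -95 mm in its own frame. It slides with a few N.
- clip: Hairpin clip of 5 mm steel wire, 42 g. Origin on the axis of the straight leg level with the middle of the coil; z up the leg, x towards the bent leg, y along the coil's axis. Straight leg down to z = -68 mm. At first it stands (leaning up to 0.15 rad) in a hole of clip_rest, its x within 0.3 rad of the bar's -x, origin 80 mm above the worktop. Home: y along the stud, bent leg on either side.
- clip_coil (a point): Centre of the clip's coil (clip x = +9.5 mm, z = 0): double turn, 24 mm outside diameter, 10 mm thick along the clip's y, the place to grip (across y) and to press down on.
- clip_bow (a joint): Opening of the clip's bent leg against its spring (1.6 N m/rad), rad: 0 at rest, about 0.13 while its throat passes over the shank, back near 0 when it hugs the shank.
- clip_seat (a point): Centre of the bent leg's hollow, which comes to lie on the shank's axis (stud_hole) when the clip is home: clip x = -1.5 mm, z = -30 mm. The bent leg's flared end is at x = +15 mm, z = -56 mm and meets the shank when the clip is 23 mm above home (its leg then reaches right through the hole); from there it is pressed down, snapping in at 7 to 10 N, throat at z = -42 mm.
- clip_tip (a point): Lower, rounded tip of the clip's straight leg (clip x = 0, z = -68 mm).
- clip_rest: Drilled aluminium bar 30 x 104 x 30 mm on a foot plate 34 x 150 mm, screwed to the worktop; origin under its middle, y along its length. Two blind holes 6.6 mm wide, 18 mm deep, at x = -8, y = -30 and +30 mm: the clip stands in one, the spare pin in the other (which is which varies). The clip's bent leg hangs outside the -x edge.
- spare_pin: Small plain steel pin in the other hole of clip_rest; its stepped head (16 mm wide, top 44 mm above the worktop) shows. Origin at its lower tip. Not needed, to be left there.
- bottle_white: White plastic bottle, 61 mm diameter, 150 mm high, near the front of the worktop. Origin under its middle. To be left alone.
- centrifuge: Bench centrifuge with its lid standing open, fixed, 354 mm deep (x), 271 mm wide (y), 330 mm high with the lid; origin under its middle, axes as the world. It stands between clip_rest and cradle: pass in front of it or over it.
- tape_roll_c: Roll of surgical tape standing on end, 33 mm diameter, 60 mm high. Origin under its middle. To be left alone.
- needle_pack_1: Flat needle packet, 30 x 86 x 9 mm, lying on the worktop. Origin under its middle. To be left alone.

How it is judged:
At the end, for the whole second after the job is handed in: Box within 6 mm of home, gate shut (under 0.06 rad), straight leg through the stud, clip_seat within 5 mm of stud_hole, clip upright within 0.25 rad and across the stud within 0.35 rad, bent leg sprung back (under 0.06 rad), clip at rest, spare pin still in its hole (y of instrument_box in the frame of box_home above -0.006 m and value of joint each of gate, clip_bow below 0.06 rad and distance between clip_seat and stud_hole below 0.005 m and angle between the z axis of clip and the z axis of cradle, either way round below 0.25 rad and angle between the y axis of clip and the y axis of cradle, either way round below 0.35 rad and z of clip_tip in the frame of stud_hole below -0.03 m and linear speed of clip below 0.02 m/s and height (world z) of spare_pin below 0.02 m); the robot touches nothing.
It fails at once if the bottle, the tape roll or the needle packet is tipped or shifted by more than 30 mm (distance of any of bottle_white, tape_roll_c, needle_pack_1 from where it was at the start of the episode above 0.03 m or angle between any of bottle_white, tape_roll_c's own z axis and vertical above 0.5 rad).
It fails at once if the spare pin is pulled out of the rest bar (height (world z) of spare_pin above 0.035 m).
It also fails if it takes over 69 s, if anything falls off the work surface, if the arm or the gripper's body presses on something with over 40 N, if the wrist force passes 120 N, or if a joint passes its speed limit or range.

ROBOT

A 7-joint arm with a two-finger parallel gripper is mounted at the origin on a cart in front of the work surface, level with it; the furniture and walls round the work are solid. World frame = base frame: x ahead of the robot, y to its left, z up, the work surface at z = 0. Lengths are in m, angles in rad, forces in N, time in s.
With the tool pointing down it reaches from about 0.35 to 0.9 m from the base axis. Payload 8.1 kg.
Tool frame: the origin (TCP) lies midway between the tips of the shut fingers; the grasp point (between the pads) lies 19 mm behind it; z points along the fingers, y is the line along which they close (so a half turn about z gives the same grasp; the last joint's range is limited). The gripper opens to 92 mm and grips with 3 to 60 N. Pads are 19 mm wide; open, the fingers measure 130 mm over their backs; the gripper's body (75 mm by 190 mm) begins 47 mm behind the grasp point.
Start: joints at [1.191, 0.434, 0.025, 1.573, -0.012, 1.134, -0.075], TCP at [0.171, -0.601, 0.19] pointing down, gripper open.
Joint ranges: [-2.62, 2.62], [-0.44, 2.09], [-1.27, 1.32], [0.08, 2.57], [-1.32, 4.46], [0.12, 2], [-2.74, 2.74]. Speed limits (rad/s): [2.22, 2.22, 3.01, 3.01, 3.14, 3.14, 3.14].

INTERFACE

Orientations are given as a rotation vector (axis times angle).
In Python, from cell import observe, get_image, camera_model, sign_off, recognise, silhouettes gives the robot as it stands.
- The arm moves only by the tool apply_moves, never from a script. Its argument "motion" is a list of rows, each an object of numbers: "x", "y", "z": the shift along the world's x, y, z in cm; "yaw": the turn about the world's z in degrees; "hand": the opening, from -1 (shut) to 1 (fully open), so that 0 is half open. In form: [{"x": .., "y": .., "z": .., "yaw": .., "hand": ..}, ...]. A call has 1 to 10 rows; each row is the pose to reach, as a shift and turn from the pose commanded when the call began; what a row does not reach only later rows make up. A row lasts 1/8 s, in which the tool goes at most 62.5 mm and 10.7 degrees, less where a joint would pass 70% of its speed; a pose out of reach is approached as far as the arm can. A call with a gripper value outside its range is refused whole. The fingers move at their own pace and stop on an object; "newtons" is the grip in N (left out, the last holds). Time passes only in rows, so rows that repeat a pose let the fingers close. It gives the time, the measured TCP pose, the force, the opening and the grip force at its end, in the units of the state.
- observe(): the state, without advancing time (a new reading comes with each control period).
- get_image(name): name is "side" or "top"; returns the picture (420x560x3 uint8, blue, green, red); there is no depth.
- camera_model(name): a dict with "camera_matrix" (3x3 intrinsics, pixels), "T" (4x4, takes a point from camera to world coordinates). Camera axes: x right, y up, looking along -z (the intrinsics and any distortion apply to the point x, -y, -z); pixel columns grow to the right and rows downward; lengths in m; the calibration is good to about 2 mm. A picture is of the moment at which its call begins. camera_model takes no time and is no camera call.
- sign_off(): hands the job in; it is judged then, once.
Trained networks look in the newest picture that a camera, given by its name, has taken for a name from the list of things; names that differ only in an ending like _2 or _b are one class to them, and where a whole thing is asked for, a point or a joint stands for the part that bears it (a point fixed in the world has none). Each returns a list of dicts, best first, with "p" (0 to 1); they miss things now and then, are a little off and sometimes report something else, mostly with a low value. They report only what shows in the picture. A call takes as long as a camera call.
- recognise(query, camera): "rect" ([left, top, right, bottom] in pixels, round what is visible of it).
- silhouettes(query, camera): "mask" (420x560 bool, what is visible of it) and "rect" ([left, top, right, bottom] in pixels, round what is visible of it).
The state is a dict: "clock": time; "joints": joint angles; "dq": joint speeds; "joint_efforts": joint torques, N m; "position": TCP position; "ee_rot": TCP orientation; "force": force on the tool from outside, world axes, zero at the start; "ft_torque": the same for the moment, N m; "width": opening from 0.0 (shut) to 1.0 (fully open); "gripper_force": force on a finger pad.
Only numpy, scipy, OpenCV 4.12 (cv2) and the standard library are available. Lean on these libraries where they do the work, as an engineer would, in place of code of your own. Each camera call takes 0.05 s, during which the arm holds its last target. There are 200 camera calls.

## Working session

There is one attempt and no reset: what is moved stays moved. The work goes in short steps, Python scripts to look and compute and a tool call to move; the robot and the scene stay as the last step left them, time stands still between calls to the robot, and variables do not carry over. Pictures are saved under pics/ and viewed, at most 10 in all, crops included, and the job is handed in when it is done.

Besides the shell and the picture viewer there is one more tool, called after "Emit:" by a JSON object that holds its "name" and its "arguments", one argument or row to a line. apply_moves: Moves the arm, as the interface text tells. Its arguments: {"type":"object","properties":{"motion":{"type":"array","items":{"type":"object","properties":{"x":{"type":"number"},"y":{"type":"number"},"z":{"type":"number"},"yaw":{"type":"number"},"hand":{"type":"number"}}}},"newtons":{"type":"number"}},"required":["motion"]}

```bash
mkdir -p pics; cat > h.py <<'E'
import numpy as np, cv2
from cell import *
def cam(n):
    m=camera_model(n); return np.array(m["camera_matrix"]),np.array(m["T"]),m
def proj(n,P):
    K,T,_=cam(n); P=np.atleast_2d(P); c=(P-T[:3,3])@T[:3,:3]; q=np.c_[c[:,0],-c[:,1],-c[:,2]]@K.T
    return q[:,:2]/q[:,2:]
def ray(n,uv):
    K,T,_=cam(n); d=np.linalg.inv(K)@[uv[0],uv[1],1]; d=T[:3,:3]@[d[0],-d[1],-d[2]]; return T[:3,3],d/np.linalg.norm(d)
def atz(n,uv,z):
    o,d=ray(n,uv); return o+d*(z-o[2])/d[2]
E
python3 - <<'E'
from h import *
for n in("side","top"):
    im=get_image(n); cv2.imwrite(f"pics/{n}0.png",im); K,T,m=cam(n); print(n,m.keys(),K.round(1).tolist(),T.round(3).tolist())
    for q in["cradle","gate","clip","clip_rest","spare_pin","instrument_box","bottle_white","tape_roll_c","needle_pack_1","centrifuge"]:
        print(q,[(round(float(r["p"]),2),np.round(r["rect"]).tolist()) for r in recognise(q,n)[:2]])
s=observe();print(s)
E
```

```text
side dict_keys(['camera_matrix', 'T']) [[522.5, 0.0, 273.6], [0.0, 522.5, 205.4], [0.0, 0.0, 1.0]] [[-0.978, 0.113, -0.176, 0.228], [-0.208, -0.596, 0.775, 1.215], [-0.017, 0.795, 0.607, 1.078], [0.0, 0.0, 0.0, 1.0]]
cradle [(0.8, [268.0, 164.0, 344.0, 212.0])]
gate [(0.74, [291.0, 210.0, 310.0, 261.0]), (0.65, [275.0, 293.0, 287.0, 311.0])]
clip [(0.23, [220.0, 311.0, 235.0, 336.0])]
clip_rest [(0.6, [261.0, 304.0, 293.0, 350.0])]
spare_pin []
instrument_box [(0.65, [275.0, 290.0, 290.0, 305.0])]
bottle_white [(0.97, [292.0, 214.0, 311.0, 258.0]), (0.65, [263.0, 166.0, 344.0, 210.0])]
tape_roll_c [(0.52, [221.0, 312.0, 232.0, 336.0])]
needle_pack_1 [(0.69, [276.0, 293.0, 284.0, 311.0]), (0.19, [265.0, 164.0, 345.0, 213.0])]
centrifuge []
top dict_keys(['camera_matrix', 'T']) [[383.1, 0.0, 277.0], [0.0, 383.1, 210.4], [0.0, 0.0, 1.0]] [[0.018, 0.979, -0.204, 0.332], [-1.0, 0.018, -0.001, -0.083], [0.003, 0.204, 0.979, 1.121], [0.0, 0.0, 0.0, 1.0]]
cradle [(0.9, [289.0, 179.0, 373.0, 299.0]), (0.72, [423.0, 242.0, 433.0, 271.0])]
gate [(0.71, [331.0, 259.0, 354.0, 301.0])]
clip [(0.27
[... 379 characters left out ...]
': array([ 1.19137836,  0.43448179,  0.02497725,  1.57318589, -0.0115701 ,
        1.13403362, -0.07507854]), 'dq': array([-2.99001139e-04, -1.94622133e-03, -2.98815323e-04,  4.78832169e-05,
       -1.48270674e-04, -7.30141189e-04, -1.33795833e-04]), 'joint_efforts': array([ 3.86901611e-04, -6.67695880e+01,  9.83832031e-01, -3.14818740e+01,
       -6.08732295e-02,  3.24382761e-02, -9.66271841e-06]), 'position': array([ 0.17078932, -0.60122329,  0.18995837]), 'ee_rot': array([ 3.11151418e+00,  4.33385251e-01, -3.23530128e-05]), 'force': array([ 0.05489596, -0.42141609, -0.15704371]), 'ft_torque': array([-0.02894664,  0.0098602 ,  0.03603902]), 'gripper_force': 0.0, 'width': 1.001721787111445}
```

View pics/side0.png

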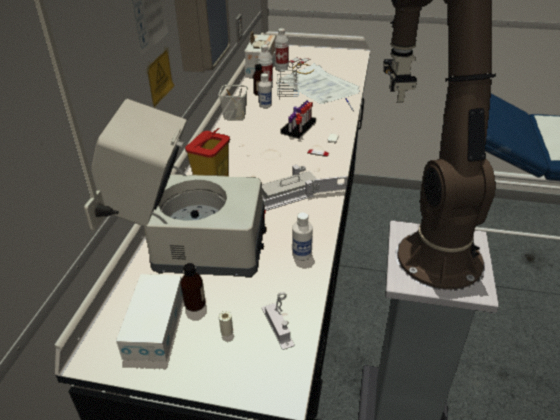

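View pics/top0.png

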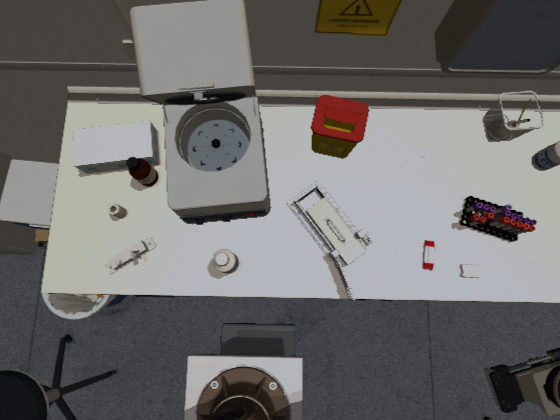

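```bash
python3 - <<'E'
from h import *
t=cv2.imread("pics/top0.png");s=cv2.imread("pics/side0.png")
def c(i,x,y,w,h): return cv2.resize(i[y:y+h,x:x+w],(400,300),interpolation=cv2.INTER_CUBIC)
cv2.imwrite("pics/crops.png",np.vstack([np.hstack([c(t,270,175,160,120),c(t,95,225,80,60)]),np.hstack([c(s,250,155,108,81),c(s,240,285,80,60)])]))
E
```

```text
(no output)
```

View pics/crops.png

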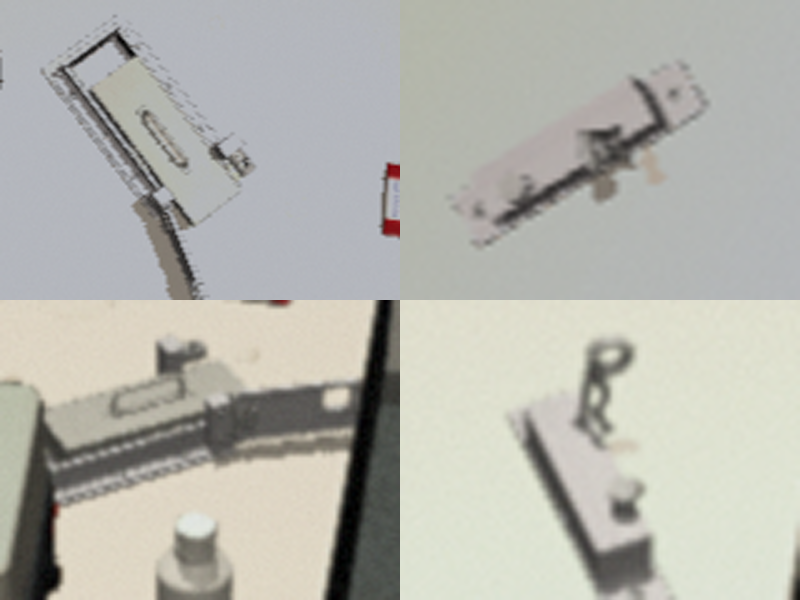

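The side view shows the cradle, with its hinge post near (309,183) and its stud post near (296,167). The rest bar is near (278,325). In the top view the cradle spans (287–372, 180–260) and the gate is open to (350,297). The clip is at (136,254), in the hole nearer −y, and the spare pin is at (119,263).

```bash
cat > fit.py <<'E'
from h import *
from scipy.optimize import minimize, least_squares
def tf(p,P):
    c,s=np.cos(p[2]),np.sin(p[2]); P=np.atleast_2d(np.array(P,float)); return np.c_[p[0]+c*P[:,0]-s*P[:,1],p[1]+s*P[:,0]+c*P[:,1],P[:,2]]
def fitpts(obs,p0):
    f=lambda p:np.concatenate([(proj(n,tf(p,P))[0]-uv) for n,P,uv in obs])
    r=least_squares(f,p0); return r.x,r.fun.reshape(-1,2)
def edgefit(ims,edges,p0,rng=(.012,.012,.06)):
    g={}
    for n,im in ims.items():
        a=cv2.GaussianBlur(cv2.cvtColor(im.astype(np.float32),cv2.COLOR_BGR2GRAY),(0,0),1.0)
        g[n]=cv2.magnitude(cv2.Sobel(a,cv2.CV_32F,1,0),cv2.Sobel(a,cv2.CV_32F,0,1))
    def sc(p):
        t=0
        for n,a,b in edges:
            P=np.linspace(a,b,40); uv=proj(n,tf(p,P)).astype(np.float32)
            t+=np.sqrt(cv2.remap(g[n],uv[:,:1],uv[:,1:],cv2.INTER_LINEAR)).mean()
        return -t
    best=None; R=np.random.default_rng(0)
    for k in range(25):
        q=np.array(p0)+(R.uniform(-1,1,3)*rng if k else 0)
        r=minimize(sc,q,method="Nelder-Mead",options=dict(initial_simplex=q+np.vstack([np.zeros(3),np.diag([.003,.003,.02])]),maxiter=120))
        if best is None or r.fun<best.fun: best=r
    return best.x,best.fun,sc(p0)
E
python3 - <<'E'
from fit import *
ims={n:np.mean([get_image(n).astype(np.float32) for _ in range(4)],0) for n in("top","side")}
np.savez("ims0.npz",**ims)
obs=[("top",(-60,111,4),(286.8,203.8)),("top",(60,111,4),(316,181)),("top",(50,-87,64),(366,237)),("top",(-45,-87,58),(335.2,252.2)),("side",(-45,-87,58),(308.6,183.3)),("side",(50,-87,64),(295.9,167.1))]
obs=[(n,np.array(P)/1000,uv) for n,P,uv in obs]
p,r=fitpts(obs,[.4,-.2,-.9]);print("cradle",p,r.round(1).tolist())
E=[]
def m(n,a,b):E.append((n,np.array(a)/1000,np.array(b)/1000))
m("top",(-60,-111,2),(-60,111,2));m("top",(-60,111,2),(60,111,2));m("top",(60,-60,2),(60,111,2))
m("top",(-36,60,30),(-36,97,30));m("top",(36,-60,30),(36,97,30));m("side",(-60,-70,2),(-60,20,2))
print(edgefit(ims,E,p)); print("top only",edgefit(ims,E[:-1],p))
obs=[("top",(17,-75,3),(156,245.6)),("top",(-17,-75,3),(151.6,237)),("top",(17,75,3),(105,264)),("top",(-17,75,3),(110.6,274.6))]
obs[0],obs[1]=("top",(-17,-75,3),(156,245.6)),("top",(17,-75,3),(151.6,237))
obs+=[("top",(-8,30,44),(118.6,263))]
obs=[(n,np.array(P)/1000,uv) for n,P,uv in obs]
q,r=fitpts(obs,[.3,.3,.5]);print("rest",q,r.round(1).tolist())
E=[]
for a,b in[((-17,-75),(-17,75)),((17,-75),(17,75)),((-17,75),(17,75)),((-17,-75),(17,-75))]:m("top",(*a,3),(*b,3))
m("side",(-17,30,3),(-17,75,3)); m("side",(-15,-52,30),(-15,-10,30)); m("side",(15,-52,30),(15,52,30)); m("side",(-15,52,30),(15,52,30)); m("side",(-15,52,3),(-15,52,30))
print(edgefit(ims,E,q)); print(edgefit(ims,E[:4],q))
for n in ims:
  for k in("clip","spare_pin","clip_coil"):
    for d in silhouettes(k,n)[:2]:
      v,u=np.nonzero(d["mask"]); print(n,k,round(d["p"],2),d["rect"],u.mean().round(1),v.mean().round(1))
E
```

```text
cradle [ 0.52991351 -0.22672314 -0.91657352] [[0.4, 1.2], [3.0, 1.0], [-4.0, -3.8], [-0.4, 1.5], [0.5, -1.9], [0.4, -0.8]]Traceback (most recent call last):
  File "<stdin>", line 11, in <module>
  File "fit.py", line 22, in edgefit
    r=minimize(sc,q,method="Nelder-Mead",options=dict(initial_simplex=q+np.vstack([np.zeros(3),np.diag([.003,.003,.02])]),maxiter=120))
    res = _minimize_neldermead(fun, x0, args, callback, bounds=bounds,
                               **options)
    fsim[j] = func(sim[j])
              ~~~~^^^^^^^^
    fx = function(np.copy(x), *(wrapper_args + args))
  File "fit.py", line 16, in sc
    P=np.linspace(a,b,40); uv=proj(n,tf(p,P)).astype(np.float32)
                              ~~~~^^^^^^^^^^^
  File "h.py", line 6, in proj
    K,T,_=cam(n); P=np.atleast_2d(P); c=(P-T[:3,3])@T[:3,:3]; q=np.c_[c[:,0],-c[:,1],-c[:,2]]@K.T
          ~~~^^^
  File "h.py", line 4, in cam
    m=camera_model(n); return np.array(m["camera_matrix"]),np.array(m["T"]),m
ValueError: time passes only in moves, steps and waits
```

```bash
sed -i 's/^def cam(n):/import functools\n@functools.cache\ndef cam(n):/' h.py
cat > f2.py <<'E'
from fit import *
ims=dict(np.load("ims0.npz"))
obs=[("top",(-60,111,4),(286.8,203.8)),("top",(60,111,4),(316,181)),("top",(-45,-87,58),(335.2,252.2)),("side",(-45,-87,58),(308.6,183.3)),("side",(50,-87,64),(295.9,167.1))]
obs=[(n,np.array(P)/1000,uv) for n,P,uv in obs]
p,r=fitpts(obs,[.4,-.2,-.9]);print("cradle",p,r.round(1).tolist())
E=[]
def m(n,a,b):E.append((n,np.array(a)/1000,np.array(b)/1000))
m("top",(-60,-111,2),(-60,111,2));m("top",(-60,111,2),(60,111,2));m("top",(60,-60,2),(60,111,2))
m("top",(-36,60,30),(-36,97,30));m("top",(36,-60,30),(36,97,30));m("side",(-60,-70,2),(-60,20,2))
c,f,_=edgefit(ims,E,p); print(c,f,_); print("top only",edgefit(ims,E[:-1],p))
obs=[("top",(-17,-75,3),(156,245.6)),("top",(17,-75,3),(151.6,237)),("top",(17,75,3),(105,264)),("top",(-17,75,3),(110.6,274.6)),("top",(-8,30,44),(118.6,263))]
obs=[(n,np.array(P)/1000,uv) for n,P,uv in obs]
q,r=fitpts(obs,[.3,.3,.5]);print("rest",q,r.round(1).tolist())
E=[]
for a,b in[((-17,-75),(-17,75)),((17,-75),(17,75)),((-17,75),(17,75)),((-17,-75),(17,-75))]:m("top",(*a,3),(*b,3))
m("side",(-17,30,3),(-17,75,3)); m("side",(-15,-52,30),(-15,-10,30)); m("side",(15,-52,30),(15,52,30)); m("side",(-15,52,30),(15,52,30)); m("side",(-15,52,3),(-15,52,30))
b,f,_=edgefit(ims,E,q);print(b,f,_); print(edgefit(ims,E[:4],q))
np.savez("poses.npz",c=c,b=b)
for n in ims:
  for k in("clip","clip_coil","spare_pin"):
    for d in silhouettes(k,n)[:2]:
      v,u=np.nonzero(d["mask"]); print(n,k,round(d["p"],2),d["rect"],u.mean().round(1),v.mean().round(1))
# overlay
def dr(n,pose,segs,im):
  for a,bb in segs:
    uv=proj(n,tf(pose,np.array([a,bb])/1000)); uv=(uv-off)*sc
    cv2.line(im,*[tuple(int(x) for x in w) for w in uv],(0,0,255),1,cv2.LINE_AA)
def rect(x0,x1,y0,y1,z): 
  k=[(x0,y0,z),(x1,y0,z),(x1,y1,z),(x0,y1,z)]; return list(zip(k,k[1:]+k[:1]))
cs=rect(-60,60,-111,111,4)+rect(-36,36,-96,97,30)+[((50,-87,64),(50,-115,64)),((50,-84,47),(50,-115,47)),((-45,-87,0),(-45,-87,58))]+[((-50,-99.5,64),(-50+122*np.cos(a),-99.5-122*np.sin(a),64)) for a in(1.5,1.95)]
rs=rect(-17,17,-75,75,3)+rect(-15,15,-52,52,30)+[((-8,y,30),(-8,y,80)) for y in(-30,30)]
out=[]
for n,off,w,h,pose,S in[("top",(270,175),160,120,c,cs),("top",(95,225),80,60,b,rs),("side",(250,155),108,81,c,cs),("side",(240,285),80,60,b,rs)]:
  off=np.array(off); sc=400/w
  im=cv2.resize(ims[n][off[1]:off[1]+h,off[0]:off[0]+w],(400,300),interpolation=cv2.INTER_CUBIC).clip(0,255).astype(np.uint8); dr(n,pose,S,im); out.append(im)
cv2.imwrite("pics/ov.png",np.vstack([np.hstack(out[:2]),np.hstack(out[2:])]))
E
python3 f2.py
```

```text
cradle [ 0.53263019 -0.22337919 -0.90391633] [[-0.9, 0.7], [1.3, 0.2], [-1.1, 0.4], [-0.5, -1.7], [-0.9, -0.4]]
[ 0.52585354 -0.22764547 -0.90733425] -60.53303909301758 -52.703033
top only (array([ 0.52614765, -0.22774828, -0.90507118]), np.float64(-47.732017517089844), np.float32(-40.160004))
rest [0.42307753 0.34006351 0.58949191] [[0.7, 0.8], [-0.6, -0.4], [0.5, 0.5], [0.4, -0.1], [-1.0, -0.7]]
[0.42443744 0.34132202 0.57818268] -98.35295104980469 -94.33415
(array([0.4263249 , 0.33881439, 0.5488955 ]), np.float64(-29.31540298461914), np.float32(-28.01978))
top spare_pin 0.23 [331.7, 263.0, 350.7, 301.2] 343.5 280.0
side clip_coil 0.6 [275.4, 290.7, 288.1, 308.9] 280.1 299.3
```

View pics/ov.png

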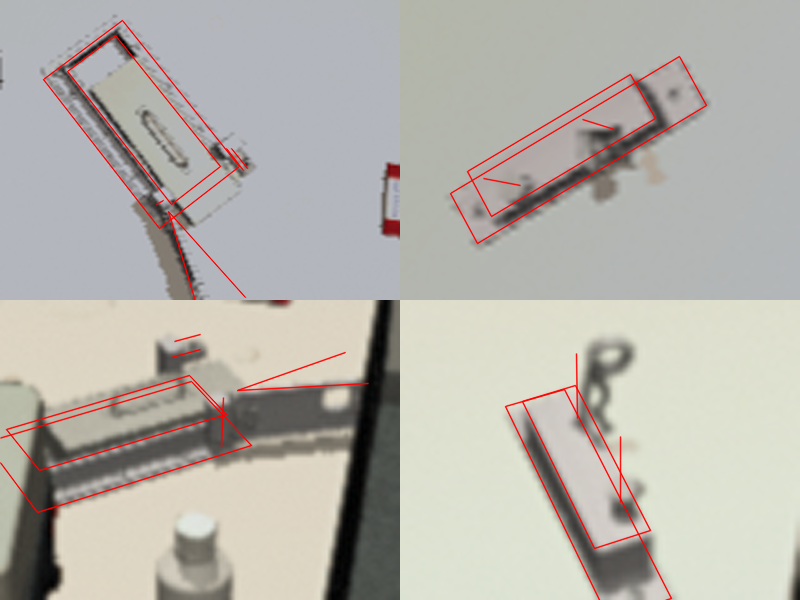

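The overlay fits to within about 2 px, and the gate stands at about 1.9 rad. Next I move behind the box with the fingers shut.

Emit:
{"name": "apply_moves", "arguments": {
  "motion": [
    {"x": 4, "y": 5, "z": 0, "yaw": 5, "hand": -1},
    {"x": 8, "y": 10, "z": 0, "yaw": 10, "hand": -1},
    {"x": 12, "y": 15, "z": 0, "yaw": 15, "hand": -1},
    {"x": 16, "y": 20, "z": 0, "yaw": 20, "hand": -1},
    {"x": 20.5, "y": 25.6, "z": -3, "yaw": 22, "hand": -1},
    {"x": 20.5, "y": 25.6, "z": -9, "yaw": 22, "hand": -1},
    {"x": 20.5, "y": 25.6, "z": -14, "yaw": 22, "hand": -1},
    {"x": 20.5, "y": 25.6, "z": -16.2, "yaw": 22, "hand": -1},
    {"x": 20.5, "y": 25.6, "z": -16.2, "yaw": 22, "hand": -1}
  ]
}}

```text
clock: 2.92
position: [0.3747, -0.3444, 0.0266]
ee_rot: [-2.969, -1.018, 0.003]
force: [0.2, 0.8, 0.4]
width: 0.072
gripper_force: 0.0
```

```bash
cat > fr.py <<'E'
from h import *
c=np.load("poses.npz")["c"]
def loc(P):
    P=np.array(P,float);d=P[:2]-c[:2];C,S=np.cos(c[2]),np.sin(c[2]);return np.r_[C*d[0]+S*d[1],-S*d[0]+C*d[1],P[2]]
def yawof(rv): R=cv2.Rodrigues(np.array(rv))[0];return np.degrees(np.arctan2(R[1,0],R[0,0]))
E
python3 - <<'E'
from fr import *
o=observe();print(o["position"],loc(o["position"]),o["force"],yawof(o["ee_rot"]),o["width"])
for uv in[(348.8,266.2),(366.8,249)]:print(loc(atz("top",uv,.034)))
print(loc(atz("top",(358,257.8),.034)))
E
```

```text
[ 0.37474926 -0.34436015  0.02657153] [-0.0011019  -0.19092828  0.02657153] [0.19113204 0.76117599 0.44387   ] 37.86543086857168 0.07194983067227863
[-0.03034366 -0.1342839   0.034     ]
[ 0.04116583 -0.12746564  0.034     ]
[ 0.00533976 -0.13166625  0.034     ]
```

Emit:
{"name": "apply_moves", "arguments": {
  "motion": [
    {"x": 2, "y": 1.55, "hand": -1},
    {"x": 3.6, "y": 2.8, "hand": -1},
    {"x": 4.1, "y": 3.2, "hand": -1},
    {"x": 4.6, "y": 3.6, "hand": -1},
    {"x": 5.1, "y": 4.0, "hand": -1},
    {"x": 5.6, "y": 4.4, "hand": -1},
    {"x": 6.1, "y": 4.75, "hand": -1},
    {"x": 6.4, "y": 5.0, "hand": -1}
  ]
}}

```text
schema error: expected keys x, y, z, yaw, hand
```

Emit:
{"name": "apply_moves", "arguments": {
  "motion": [
    {"x": 0.2, "y": 0.15, "hand": -1},
    {"x": 0.4, "y": 0.3, "hand": -1},
    {"x": 0.4, "y": 0.3, "hand": -1}
  ]
}}

```text
schema error: expected keys x, y, z, yaw, hand
```

Emit:
{"name": "apply_moves", "arguments": {
  "motion": [
    {"x": 2, "y": 1.55, "z": 0, "yaw": 0, "hand": -1},
    {"x": 3.6, "y": 2.8, "z": 0, "yaw": 0, "hand": -1},
    {"x": 4.1, "y": 3.2, "z": 0, "yaw": 0, "hand": -1},
    {"x": 4.6, "y": 3.6, "z": 0, "yaw": 0, "hand": -1},
    {"x": 5.1, "y": 4.0, "z": 0, "yaw": 0, "hand": -1},
    {"x": 5.6, "y": 4.4, "z": 0, "yaw": 0, "hand": -1},
    {"x": 6.1, "y": 4.75, "z": 0, "yaw": 0, "hand": -1},
    {"x": 6.4, "y": 5.0, "z": 0, "yaw": 0, "hand": -1}
  ]
}}

```text
clock: 3.92
position: [0.4401, -0.295, 0.0279]
ee_rot: [-2.972, -1.019, -0.0]
force: [0.2, -0.3, 0.5]
width: 0.004
gripper_force: 0.0
```

Emit:
{"name": "apply_moves", "arguments": {
  "motion": [
    {"x": 0.2, "y": 0.15, "z": 0, "yaw": 0, "hand": -1},
    {"x": 0.4, "y": 0.3, "z": 0, "yaw": 0, "hand": -1},
    {"x": 0.4, "y": 0.3, "z": 0, "yaw": 0, "hand": -1}
  ]
}}

```text
clock: 4.3
position: [0.4439, -0.2921, 0.0279]
ee_rot: [-2.972, -1.019, -0.0]
force: [-0.9, 0.1, -0.5]
width: 0.002
gripper_force: 0.0
```

Emit:
{"name": "apply_moves", "arguments": {
  "motion": [
    {"x": 0.25, "y": 0.2, "z": 0, "yaw": 0, "hand": -1},
    {"x": 0.5, "y": 0.4, "z": 0, "yaw": 0, "hand": -1},
    {"x": 0.5, "y": 0.4, "z": 0, "yaw": 0, "hand": -1}
  ]
}}

```text
clock: 4.68
position: [0.4491, -0.2879, 0.028]
ee_rot: [2.971, 1.02, 0.0]
force: [0.6, 0.8, -0.5]
width: 0.003
gripper_force: 0.0
```

```bash
python3 - <<'E'
from fr import *
o=observe();print(loc(o["position"]),o["force"])
out=[]
for n,(x,y),w,h in[("top",(270,155),180,135),("side",(250,135),140,105)]:
  im=get_image(n);out.append(cv2.resize(im[y:y+h,x:x+w],(400,300),interpolation=cv2.INTER_CUBIC))
cv2.imwrite("pics/push.png",np.hstack(out))
E
```

```text
[ 0.0002607  -0.09756937  0.02796865] [ 0.60075658  0.79903915 -0.50965359]
```

View pics/push.png

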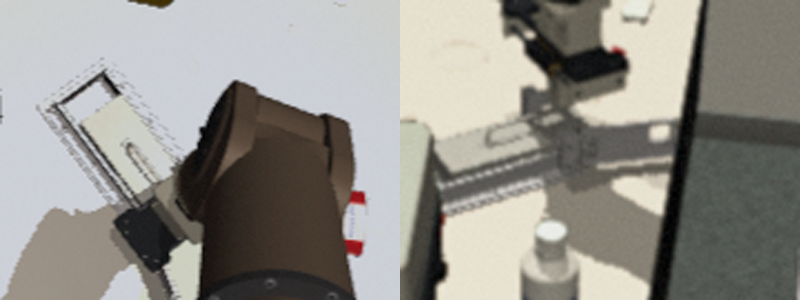

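```bash
python3 - <<'E'
from fr import *
P=observe()["position"]
for n,(x,y),w in[("top",(270,155),180),("side",(250,135),140)]:
  for dz in(0,.066):
    uv=proj(n,P+[0,0,dz])[0]; print(n,dz,uv,(uv-[x,y])*400/w)
c0=np.array([[308,211],[325,198]]); c1=np.array([[85,115],[122,92]])/2.2222+[270,155]
for u in [*c0,*c1]:print(loc(atz("top",u,.034)))
for n in("top","side"):
  for d in silhouettes("instrument_box",n)[:2]:print(n,d["p"],d["rect"],d["mask"].sum())
E
```

```text
top 0 [348.68857358 249.61284711] [174.86349684 210.25077135]
top 0.066 [353.25284263 247.0659434 ] [185.00631697 204.59098534]
side 0 [306.53281721 180.90776967] [161.52233489 131.16505619]
side 0.066 [306.93477136 165.14612976] [162.67077533  86.1317993 ]
[-0.02461424  0.05997074  0.034     ]
[0.03889413 0.06070731 0.034     ]
[-0.01628184  0.0694809   0.034     ]
[0.04165189 0.06464884 0.034     ]
top 0.98 [304.6, 196.6, 348.1, 247.0] 1109
side 0.57 [264.5, 171.1, 316.0, 197.4] 755
```

```bash
python3 - <<'E'
from fr import *
a=np.load("ims0.npz")["top"].clip(0,255).astype(np.uint8); b=get_image("top")
cv2.imwrite("pics/cmp.png",np.hstack([cv2.resize(i[175:255,280:360],(400,400),interpolation=cv2.INTER_CUBIC) for i in(a,b)]))
E
```

```text
(no output)
```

View pics/cmp.png

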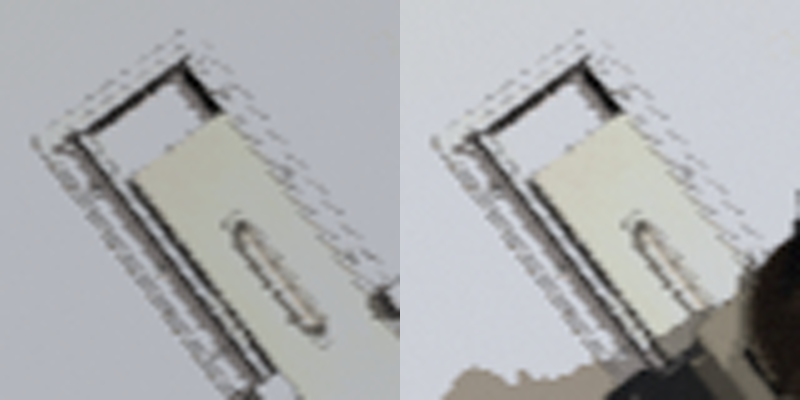

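```bash
python3 - <<'E'
from fr import *
a=np.load("ims0.npz")["side"].clip(0,255).astype(np.uint8); b=get_image("side")
cv2.imwrite("pics/cmp2.png",np.hstack([cv2.resize(i[140:220,265:345],(400,400),interpolation=cv2.INTER_CUBIC) for i in(a,b)]))
o=observe();print(o["clock"],o["position"],o["joints"],o["force"],o["ft_torque"])
E
```

```text
4.975 [ 0.44866706 -0.28828933  0.02793467] [ 0.59622358  0.49181506 -0.16889485  1.95963669  0.12365295  0.69992012
 -0.55797875] [ 0.34024227 -0.42418014  0.20911669] [ 0.00957572 -0.01141423 -0.00729352]
```

View pics/cmp2.png

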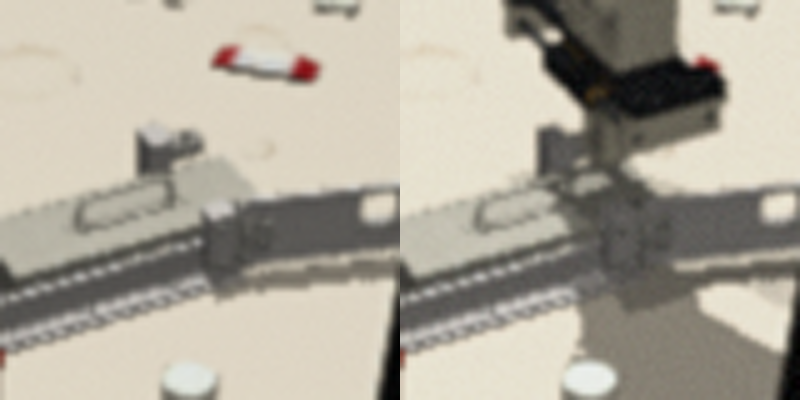

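```bash
python3 - <<'E'
from fr import *
o=observe();R=cv2.Rodrigues(o["ee_rot"])[0];P=o["position"]
f=lambda v:(proj("side",P+R@np.array(v))[0]-[265,140])*5+[400,0]
for z in(-.066,-.1):
  for y in(-.095,.095):
    for x in(-.0375,.0375): print(x,y,z,f([x,y,z]).round())
for z in (0,-.03,-.06):print(z,[f([x,y,z]).round().tolist() for x,y in((-.01,-.02),(.01,-.02),(-.01,.02),(.01,.02))])
C,S=np.cos(c[2]),np.sin(c[2])
for y in(-.095,-.115,-.138): 
  for x in(-.038,.038): print("boxtop",x,y,(proj("side",[c[0]+C*x-S*y,c[1]+S*x+C*y,.038])[0]-[265,140])*5)
E
```

```text
-0.0375 -0.095 -0.066 [728. 181.]
0.0375 -0.095 -0.066 [629. 210.]
-0.0375 0.095 -0.066 [592.  49.]
0.0375 0.095 -0.066 [499.  74.]
-0.0375 -0.095 -0.1 [730. 138.]
0.0375 -0.095 -0.1 [631. 167.]
-0.0375 0.095 -0.1 [593.   8.]
0.0375 0.095 -0.1 [499.  33.]
0 [[634.0, 215.0], [609.0, 223.0], [607.0, 187.0], [582.0, 194.0]]
-0.03 [[635.0, 180.0], [610.0, 187.0], [608.0, 151.0], [582.0, 159.0]]
-0.06 [[636.0, 143.0], [611.0, 151.0], [608.0, 115.0], [583.0, 123.0]]
boxtop -0.038 -0.095 [230.81889541 221.64750001]
boxtop 0.038 -0.095 [178.58321327 167.19808511]
boxtop -0.038 -0.115 [256.01624378 214.02874794]
boxtop 0.038 -0.115 [203.23281284 159.99975316]
boxtop -0.038 -0.138 [284.76139103 205.33727187]
boxtop 0.038 -0.138 [231.35969514 151.78596312]
```

```bash
python3 - <<'E'
from fr import *
P=np.array([.1708,-.6012,.19]);R=cv2.Rodrigues(np.array([3.1115,.4334,0]))[0]
for v in([0,0,0],[0,.055,0],[0,-.055,0],[0,.095,-.066],[0,-.095,-.066]):print(v,[proj(n,P+R@np.array(v))[0].round(1).tolist() for n in("side","top")])
a=np.load("ims0.npz")
A=cv2.resize(a["side"][50:130,360:440],(400,400),interpolation=cv2.INTER_CUBIC);B=cv2.resize(a["top"][330:420,470:560],(400,400),interpolation=cv2.INTER_CUBIC)
cv2.imwrite("pics/init.png",np.hstack([A,B]))
E
```

```text
[0, 0, 0] [[395.1, 105.5], [500.8, 366.0]]
[0, 0.055, 0] [[391.4, 98.9], [523.1, 359.5]]
[0, -0.055, 0] [[398.9, 112.4], [478.3, 372.5]]
[0, 0.095, -0.066] [[390.9, 78.2], [560.0, 359.8]]
[0, -0.095, -0.066] [[404.3, 100.6], [476.7, 384.3]][ WARN:0@0.216] global loadsave.cpp:1063 imwrite_ Unsupported depth image for selected encoder is fallbacked to CV_8U.
```

View pics/init.png

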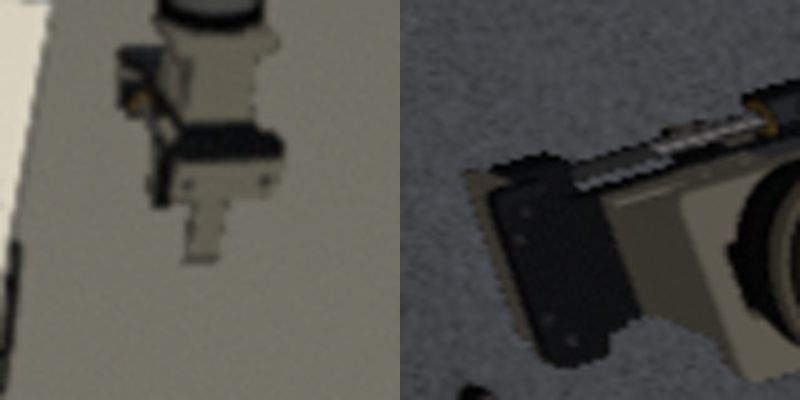

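```bash
python3 - <<'E'
from fr import *
o=observe();R=cv2.Rodrigues(o["ee_rot"])[0];P=o["position"]
print(R.round(3).tolist())
f=lambda v,d:(proj("top",P+d+R@np.array(v))[0]-[270,155])*2.2222
for d in([0,0,0],[0,0,.045],[0,-.06,0]):
  for z in(-.066,-.1): print(d,z,[f([x,y,z],d).round().tolist() for y in(-.095,.095) for x in(-.0375,.0375)])
print("base",proj("top",[[0,0,0],[0,0,.1]]),proj("side",[[0,0,0],[0,0,.1]]))
t=observe()
for q in("gripper","robot"):
  try: print(recognise(q,"side"))
  except Exception as e: print(e)
E
```

```text
[[0.79, 0.614, -0.0], [0.614, -0.79, -0.0], [-0.0, -0.0, -1.0]]
[0, 0, 0] -0.066 [[143.0, 278.0], [104.0, 227.0], [265.0, 183.0], [226.0, 134.0]]
[0, 0, 0] -0.1 [[147.0, 277.0], [107.0, 224.0], [274.0, 179.0], [233.0, 129.0]]
[0, 0, 0.045] -0.066 [[149.0, 277.0], [108.0, 224.0], [276.0, 177.0], [235.0, 127.0]]
[0, 0, 0.045] -0.1 [[154.0, 276.0], [112.0, 221.0], [285.0, 173.0], [243.0, 121.0]]
[0, -0.06, 0] -0.066 [[193.0, 279.0], [154.0, 228.0], [315.0, 183.0], [275.0, 135.0]]
[0, -0.06, 0] -0.1 [[200.0, 278.0], [159.0, 225.0], [325.0, 180.0], [283.0, 130.0]]
base [[242.94479486 415.53212126]
 [239.4783495  428.69181401]] [[439.93273998 258.62563621]
 [446.07836548 233.00843213]]
it knows: bottle_white, box_home, centrifuge, clip, clip_bow, clip_coil, clip_rest, clip_seat, clip_tip, cradle, gate, gate_hinge, instrument_box, needle_pack, spare_pin, stud_hole, tape_roll
it knows: bottle_white, box_home, centrifuge, clip, clip_bow, clip_coil, clip_rest, clip_seat, clip_tip, cradle, gate, gate_hinge, instrument_box, needle_pack, spare_pin, stud_hole, tape_roll
```

The box hasn't moved. In both views the gripper sits about 40 mm higher than the reported z, so it passed over the box. I'll back off and feel for the worktop to get the true z offset.

Emit:
{"name": "apply_moves", "arguments": {
  "motion": [
    {"x": -2.8, "y": -2.2, "z": 0, "yaw": 0, "hand": -1},
    {"x": -5.5, "y": -4.3, "z": 0, "yaw": 0, "hand": -1},
    {"x": -5.5, "y": -4.3, "z": -1.5, "yaw": 0, "hand": -1},
    {"x": -5.5, "y": -4.3, "z": -2.5, "yaw": 0, "hand": -1},
    {"x": -5.5, "y": -4.3, "z": -3.2, "yaw": 0, "hand": -1},
    {"x": -5.5, "y": -4.3, "z": -3.2, "yaw": 0, "hand": -1}
  ]
}}

```text
clock: 5.72
position: [0.3941, -0.3303, -0.0047]
ee_rot: [-2.97, -1.021, 0.001]
force: [0.2, 0.6, 0.2]
width: 0.004
gripper_force: 0.0
```

Emit:
{"name": "apply_moves", "arguments": {
  "motion": [
    {"x": 0, "y": 0, "z": -0.5, "yaw": 0, "hand": -1},
    {"x": 0, "y": 0, "z": -1.0, "yaw": 0, "hand": -1},
    {"x": 0, "y": 0, "z": -1.0, "yaw": 0, "hand": -1}
  ]
}}

```text
clock: 6.1
position: [0.3936, -0.331, -0.0144]
ee_rot: [-2.971, -1.019, 0.001]
force: [0.2, -0.0, -0.6]
width: 0.003
gripper_force: 0.0
```

Emit:
{"name": "apply_moves", "arguments": {
  "motion": [
    {"x": 0, "y": 0, "z": -0.5, "yaw": 0, "hand": -1},
    {"x": 0, "y": 0, "z": -1.0, "yaw": 0, "hand": -1},
    {"x": 0, "y": 0, "z": -1.3, "yaw": 0, "hand": -1},
    {"x": 0, "y": 0, "z": -1.3, "yaw": 0, "hand": -1}
  ]
}}

```text
clock: 6.6
position: [0.3936, -0.3311, -0.0274]
ee_rot: [-2.971, -1.019, 0.001]
force: [-0.2, -0.6, -0.6]
width: 0.006
gripper_force: 0.0
```

Emit:
{"name": "apply_moves", "arguments": {
  "motion": [
    {"x": 0, "y": 0, "z": -0.2, "yaw": 0, "hand": -1},
    {"x": 0, "y": 0, "z": -0.4, "yaw": 0, "hand": -1},
    {"x": 0, "y": 0, "z": -0.4, "yaw": 0, "hand": -1}
  ]
}}

```text
clock: 6.98
position: [0.3937, -0.3312, -0.0312]
ee_rot: [-2.972, -1.019, 0.0]
force: [-0.8, -0.2, -0.2]
width: 0.004
gripper_force: 0.0
```

Emit:
{"name": "apply_moves", "arguments": {
  "motion": [
    {"x": 0, "y": 0, "z": -0.2, "yaw": 0, "hand": -1},
    {"x": 0, "y": 0, "z": -0.4, "yaw": 0, "hand": -1},
    {"x": 0, "y": 0, "z": -0.4, "yaw": 0, "hand": -1}
  ]
}}

```text
clock: 7.35
position: [0.3936, -0.3311, -0.0352]
ee_rot: [-2.971, -1.019, 0.0]
force: [0.4, 0.4, 0.2]
width: 0.006
gripper_force: 0.0
```

Emit:
{"name": "apply_moves", "arguments": {
  "motion": [
    {"x": 0, "y": 0, "z": -0.15, "yaw": 0, "hand": -1},
    {"x": 0, "y": 0, "z": -0.3, "yaw": 0, "hand": -1},
    {"x": 0, "y": 0, "z": -0.3, "yaw": 0, "hand": -1}
  ]
}}

```text
clock: 7.72
position: [0.3939, -0.3313, -0.0366]
ee_rot: [2.971, 1.019, 0.0]
force: [-5.6, 3.9, 22.7]
width: 0.003
gripper_force: 12.0
```

The worktop is at reported z ≈ −0.0365, so true z = reported + 36.5 mm. Now I push the box at about 22 mm true height.

Emit:
{"name": "apply_moves", "arguments": {
  "motion": [
    {"x": 0, "y": 0, "z": 1.2, "yaw": 0, "hand": -1},
    {"x": 0, "y": 0, "z": 2.4, "yaw": 0, "hand": -1},
    {"x": 0.8, "y": 0.6, "z": 2.4, "yaw": 0, "hand": -1},
    {"x": 1.4, "y": 1.1, "z": 2.4, "yaw": 0, "hand": -1},
    {"x": 2.0, "y": 1.55, "z": 2.4, "yaw": 0, "hand": -1},
    {"x": 2.6, "y": 2.0, "z": 2.4, "yaw": 0, "hand": -1},
    {"x": 3.2, "y": 2.5, "z": 2.4, "yaw": 0, "hand": -1}
  ]
}}

```text
clock: 8.6
position: [0.4256, -0.306, -0.0144]
ee_rot: [-2.972, -1.018, 0.001]
force: [-1.0, -0.8, -0.8]
width: 0.008
gripper_force: 0.9
```

Emit:
{"name": "apply_moves", "arguments": {
  "motion": [
    {"x": 0.5, "y": 0.4, "z": 0, "yaw": 0, "hand": -1},
    {"x": 1.0, "y": 0.8, "z": 0, "yaw": 0, "hand": -1},
    {"x": 1.4, "y": 1.1, "z": 0, "yaw": 0, "hand": -1}
  ]
}}

```text
clock: 8.98
position: [0.44, -0.2949, -0.0141]
ee_rot: [-2.971, -1.019, 0.0]
force: [-1.6, -1.0, -0.9]
width: 0.005
gripper_force: 0.9
```

Emit:
{"name": "apply_moves", "arguments": {
  "motion": [
    {"x": 0.25, "y": 0.2, "z": 0, "yaw": 0, "hand": -1},
    {"x": 0.4, "y": 0.3, "z": 0, "yaw": 0, "hand": -1},
    {"x": 0.4, "y": 0.3, "z": 0, "yaw": 0, "hand": -1}
  ]
}}

```text
clock: 9.35
position: [0.4441, -0.2921, -0.014]
ee_rot: [2.972, 1.019, 0.001]
force: [-0.7, 0.3, -0.0]
width: 0.004
gripper_force: 0.2
```

Emit:
{"name": "apply_moves", "arguments": {
  "motion": [
    {"x": 0.15, "y": 0.12, "z": 0, "yaw": 0, "hand": -1},
    {"x": 0.3, "y": 0.24, "z": 0, "yaw": 0, "hand": -1},
    {"x": 0.3, "y": 0.24, "z": 0, "yaw": 0, "hand": -1}
  ]
}}

```text
clock: 9.72
position: [0.4465, -0.2902, -0.014]
ee_rot: [2.972, 1.018, -0.001]
force: [-3.6, -2.6, 3.0]
width: -0.001
gripper_force: 2.2
```

Emit:
{"name": "apply_moves", "arguments": {
  "motion": [
    {"x": 0.1, "y": 0.08, "z": 0, "yaw": 0, "hand": -1},
    {"x": 0.2, "y": 0.16, "z": 0, "yaw": 0, "hand": -1},
    {"x": 0.2, "y": 0.16, "z": 0, "yaw": 0, "hand": -1}
  ]
}}

```text
clock: 10.1
position: [0.4464, -0.2902, -0.014]
ee_rot: [2.972, 1.016, -0.005]
force: [-9.6, -7.5, 6.5]
width: 0.008
gripper_force: 5.9
```

```bash
python3 - <<'E'
from fr import *
from scipy.optimize import minimize_scalar
b=get_image("top"); a=np.load("ims0.npz")["top"]
# box-vs-tray brightness (yellowness) profile along cradle y at x=0.. z=.034
C,S=np.cos(c[2]),np.sin(c[2])
for im in(a,b.astype(np.float32)):
  y=np.arange(.03,.115,.004); out=[]
  for x in(0.0,.01):
    P=np.c_[c[0]+C*x-S*y,c[1]+S*x+C*y,np.full_like(y,.036)]; uv=proj("top",P).astype(np.float32)
    v=cv2.remap(im,uv[:,:1],uv[:,1:],cv2.INTER_LINEAR)[:,0]; out.append(v[:,2]-v[:,0])
  print(np.mean(out,0).round().astype(int).tolist())
o=observe();print(loc(o["position"]),o["force"])
E
```

```text
[7, 9, 11, 12, 12, 13, 13, 12, 11, 1, -8, -9, -9, -9, -9, -9, -5, 5, 2, -5, -3, -7]
[6, 6, 7, 9, 9, 10, 11, 11, 13, 13, 13, 14, 18, 18, 18, 18, 19, 19, 18, 2, -3, -8]
[ 0.00037596 -0.10108884 -0.01394631] [-9.5923117  -6.88160962  6.99268269]
```

The box is home: it stopped at 12 N. Next I lift and go round to the outer face of the gate.

Emit:
{"name": "apply_moves", "arguments": {
  "motion": [
    {"x": -0.8, "y": -0.6, "z": 0, "yaw": 0, "hand": -1},
    {"x": -2.5, "y": -2, "z": 1, "yaw": 0, "hand": -1},
    {"x": -2.5, "y": -2, "z": 6, "yaw": 0, "hand": -1},
    {"x": -5, "y": 1, "z": 6.5, "yaw": 0, "hand": -1},
    {"x": -8, "y": 3.5, "z": 6.5, "yaw": 0, "hand": -1},
    {"x": -11.5, "y": 5.2, "z": 6.5, "yaw": 0, "hand": -1},
    {"x": -11.5, "y": 5.2, "z": 6.5, "yaw": 0, "hand": -1}
  ]
}}

```text
clock: 11.02
position: [0.3314, -0.2346, 0.0509]
ee_rot: [-2.97, -1.02, 0.002]
force: [-0.1, -0.6, 0.2]
width: 0.004
gripper_force: 0.0
```

```bash
cat > sweep.py <<'E'
from fit import *; from fr import *
o=observe();P=o["position"];print(P,loc(P),yawof(o["ee_rot"]))
# gate angle + refined cradle fit from image taken now (top) 
def w(x,y):C,S=np.cos(c[2]),np.sin(c[2]);return np.array([c[0]+C*x-S*y,c[1]+S*x+C*y])
for a in[2.3,2.0,1.8,1.6,1.4,1.2,1.0,.8,.6,.4,.3,.2,.1,0,-.05]:
    n=np.array([-np.sin(a),-np.cos(a)]);u=np.array([np.cos(a),-np.sin(a)]);h=.019*abs(n[0])+.0095*abs(n[1])
    q=np.array([-.05,-.0995])+.06*u+(.0025+h)*n
    print(a,q.round(3),((w(*q)-P[:2])*100).round(1).tolist())
E
python3 sweep.py; python3 - <<'E'
from fr import *
b=get_image("bottle" if 0 else "side"); 
for q in("gate","bottle_white"):
  for n in("side",):
    print(q,[(r["p"],r["rect"]) for r in recognise(q,n)[:2]])
print(atz("side",(302,256),0))
E
```

```text
[ 0.33137056 -0.23461352  0.0508945 ] [-0.11428211 -0.15751757  0.0508945 ] 37.89896213526717
2.3 [-0.107 -0.129] [2.7, 1.2]
2.0 [-0.097 -0.144] [2.1, -0.6]
1.8 [-0.086 -0.153] [2.1, -1.9]
1.6 [-0.074 -0.159] [2.4, -3.3]
1.4 [-0.062 -0.163] [2.8, -4.4]
1.2 [-0.05  -0.164] [3.4, -5.4]
1.0 [-0.037 -0.163] [4.3, -6.4]
0.8 [-0.025 -0.158] [5.5, -7.1]
0.6 [-0.012 -0.151] [6.8, -7.6]
0.4 [-0.002 -0.14 ] [8.3, -7.8]
0.3 [ 0.002 -0.134] [9.1, -7.7]
0.2 [ 0.006 -0.127] [9.8, -7.6]
0.1 [ 0.008 -0.119] [10.6, -7.3]
0 [ 0.01  -0.112] [11.3, -7.0]
-0.05 [ 0.011 -0.109] [11.5, -6.9]
gate [(0.97, [313.0, 176.1, 349.1, 193.0]), (0.27, [267.5, 164.9, 347.5, 212.9])]
bottle_white [(0.95, [293.6, 210.8, 311.1, 260.8])]
[0.40466606 0.06681021 0.        ]
```

Emit:
{"name": "apply_moves", "arguments": {
  "motion": [
    {"x": 0, "y": 0, "z": -3, "yaw": 0, "hand": -1},
    {"x": 0, "y": 0, "z": -6.2, "yaw": 0, "hand": -1},
    {"x": 1.2, "y": -1, "z": -6.2, "yaw": 0, "hand": -1},
    {"x": 2.1, "y": -1.9, "z": -6.2, "yaw": 0, "hand": -1},
    {"x": 2.4, "y": -3.3, "z": -6.2, "yaw": 0, "hand": -1},
    {"x": 2.8, "y": -4.4, "z": -6.2, "yaw": 0, "hand": -1},
    {"x": 3.4, "y": -5.4, "z": -6.2, "yaw": 0, "hand": -1},
    {"x": 4.3, "y": -6.4, "z": -6.2, "yaw": 0, "hand": -1},
    {"x": 5.5, "y": -7.1, "z": -6.2, "yaw": 0, "hand": -1},
    {"x": 5.5, "y": -7.1, "z": -6.2, "yaw": 0, "hand": -1}
  ]
}}

```text
clock: 12.42
position: [0.3905, -0.308, -0.011]
ee_rot: [2.97, 1.019, 0.002]
force: [0.3, 0.0, -0.9]
width: 0.005
gripper_force: 0.0
```

Emit:
{"name": "apply_moves", "arguments": {
  "motion": [
    {"x": 1.3, "y": -0.5, "z": 0, "yaw": 0, "hand": -1},
    {"x": 2.8, "y": -0.7, "z": 0, "yaw": 0, "hand": -1},
    {"x": 3.6, "y": -0.6, "z": 0, "yaw": 0, "hand": -1},
    {"x": 4.3, "y": -0.5, "z": 0, "yaw": 0, "hand": -1},
    {"x": 5.1, "y": -0.2, "z": 0, "yaw": 0, "hand": -1},
    {"x": 5.6, "y": 0.0, "z": 0, "yaw": 0, "hand": -1},
    {"x": 5.6, "y": 0.0, "z": 0, "yaw": 0, "hand": -1}
  ]
}}

```text
clock: 13.3
position: [0.4455, -0.3069, -0.011]
ee_rot: [2.971, 1.02, 0.001]
force: [0.1, -0.5, 0.4]
width: 0.006
gripper_force: 0.0
```

Emit:
{"name": "apply_moves", "arguments": {
  "motion": [
    {"x": 0.25, "y": 0.2, "z": 0, "yaw": 0, "hand": -1},
    {"x": 0.5, "y": 0.4, "z": 0, "yaw": 0, "hand": -1},
    {"x": 0.5, "y": 0.4, "z": 0, "yaw": 0, "hand": -1}
  ]
}}

```text
clock: 13.68
position: [0.4476, -0.3051, -0.011]
ee_rot: [2.972, 1.015, -0.005]
force: [-6.1, -5.0, 4.3]
width: 0.006
gripper_force: 4.1
```

```bash
python3 - <<'E'
from fr import *
for n in("side","top"):
  get_image(n);print(n,[(r["p"],r["rect"]) for r in recognise("gate",n)[:2]])
print(loc(observe()["position"]))
E
```

```text
side [(0.6, [300.7, 166.2, 315.8, 191.1]), (0.43, [220.5, 312.7, 234.9, 335.4])]
top [(0.36, [287.7, 180.3, 356.9, 253.8])]
[ 0.01283137 -0.109323   -0.01101239]
```

The gate is shut. Next I feel for the stud's exact x by closing the fingers gently round it.

Emit:
{"name": "apply_moves", "arguments": {
  "motion": [
    {"x": -1.6, "y": -1.2, "z": 0, "yaw": 0, "hand": -1},
    {"x": -1.6, "y": -1.2, "z": 4, "yaw": 0, "hand": 0},
    {"x": -0.5, "y": -2, "z": 6, "yaw": 0, "hand": 0},
    {"x": 1.9, "y": -3.4, "z": 6, "yaw": 0, "hand": 0},
    {"x": 1.9, "y": -3.4, "z": 6, "yaw": 0, "hand": 0},
    {"x": 1.9, "y": -3.4, "z": 3.5, "yaw": 0, "hand": 0},
    {"x": 1.9, "y": -3.4, "z": 1.5, "yaw": 0, "hand": 0},
    {"x": 1.9, "y": -3.4, "z": 1.5, "yaw": 0, "hand": 0}
  ],
  "newtons": 3
}}

```text
clock: 14.88
position: [0.4664, -0.3364, 0.0024]
ee_rot: [-2.969, -1.018, 0.004]
force: [-0.8, -0.1, 0.6]
width: 0.5
gripper_force: 0.0
```

Emit:
{"name": "apply_moves", "arguments": {
  "motion": [
    {"x": 0, "y": 0, "z": 0, "yaw": 0, "hand": -0.4},
    {"x": 0, "y": 0, "z": 0, "yaw": 0, "hand": -0.8},
    {"x": 0, "y": 0, "z": 0, "yaw": 0, "hand": -0.8},
    {"x": 0, "y": 0, "z": 0, "yaw": 0, "hand": -0.8}
  ],
  "newtons": 3
}}

```text
clock: 15.38
position: [0.4695, -0.3384, 0.0046]
ee_rot: [2.97, 1.017, 0.002]
force: [0.8, -4.0, 3.0]
width: 0.212
gripper_force: 3.7
```

```bash
python3 - <<'E'
from fr import *
o=observe();R=cv2.Rodrigues(o["ee_rot"])[0];print(o["position"],loc(o["position"]),"toolforce",R.T@o["force"],o["width"]*92,o["gripper_force"])
E
```

```text
[ 0.46948792 -0.33839569  0.00464764] [ 0.05254353 -0.11261381  0.00464764] toolforce [-1.88376314  3.66445498 -2.95762125] 19.489213684971894 3.731737812024498
```

```bash
python3 - <<'E'
from fr import *
pz=np.load("poses.npz");b=pz["b"]
c2=c.copy();c2[:2]+=[.0036,-.0010];np.savez("poses.npz",c=c2,b=b)
for n,uv,z in[("top",(220,218),.2),("top",(220,218),.0),("top",(268,180),.2),("top",(224,262),.15),("side",(302,215),.15),("side",(280.1,299.3),.08),("side",(265,180),.2),("top",(173,210),.2)]:print(n,uv,z,atz(n,uv,z).round(3))
t=get_image("top").astype(np.float32);s=get_image("side").astype(np.float32)
ims={}
for n in("top","side"): ims[n]=np.mean([get_image(n).astype(np.float32) for _ in range(4)],0)
np.savez("ims1.npz",**ims)
B=lambda x,y,z:[b[0]+np.cos(b[2])*x-np.sin(b[2])*y,b[1]+np.sin(b[2])*x+np.cos(b[2])*y,z]
print("coil guess",B(-.0175,-.03,.08),B(-.008,-.03,.03))
out=[]
for n in("top","side"):
  w=40;uv=proj(n,B(-.0175,-.03,.07))[0];x,y=(uv-w/2).astype(int);print(n,x,y,"coil",(proj(n,B(-.0175,-.03,.08))[0]-[x,y])*10)
  im=cv2.resize(ims[n][y:y+w,x:x+w],(400,400),interpolation=cv2.INTER_CUBIC)
  for sx,col in((-.0175,(0,0,255)),(-.008,(0,255,0))):
    q=(proj(n,B(sx,-.03,.08))[0]-[x,y])*10+4.5; cv2.circle(im,tuple(int(v) for v in q),3,col,1)
  q=(proj(n,B(-.008,-.03,.03))[0]-[x,y])*10+4.5; cv2.circle(im,tuple(int(v) for v in q),3,(255,0,0),1)
  out.append(im)
cv2.imwrite("pics/clip.png",np.hstack(out).clip(0,255).astype(np.uint8))
E
```

```text
top (220, 218) 0.2 [0.502 0.057 0.2  ]
top (220, 218) 0.0 [0.539 0.088 0.   ]
top (268, 180) 0.2 [ 0.601 -0.058  0.2  ]
top (224, 262) 0.15 [0.399 0.049 0.15 ]
side (302, 215) 0.15 [0.409 0.058 0.15 ]
side (280.1, 299.3) 0.08 [0.42  0.322 0.08 ]
side (265, 180) 0.2 [ 0.534 -0.024  0.2  ]
top (173, 210) 0.2 [0.52  0.174 0.2  ]
coil guess [np.float64(0.42617702168905447), np.float64(0.30663450764686795), 0.08] [np.float64(0.43413286513644667), np.float64(0.31182628528468964), 0.03]
top 114 232 coil [191.38419107 199.17332119]
side 258 277 coil [207.30241646 175.94135105]
```

View pics/clip.png

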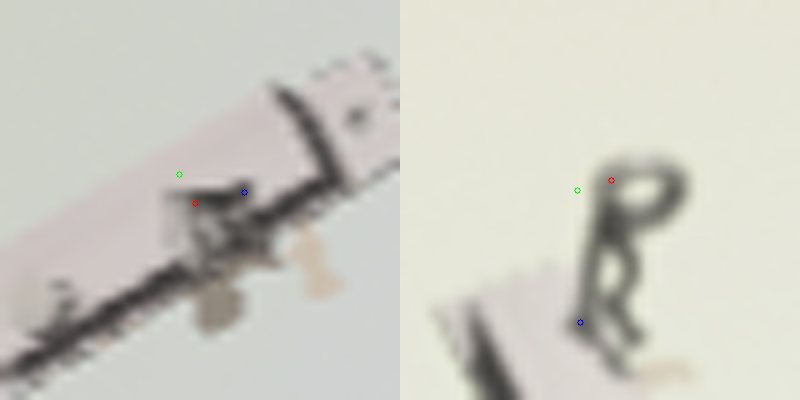

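```bash
python3 - <<'E'
from fr import *
def tri(u1,u2):
  o1,d1=ray("top",u1);o2,d2=ray("side",u2);A=np.c_[d1,-d2];t=np.linalg.lstsq(A,o2-o1,rcond=None)[0];p,q=o1+t[0]*d1,o2+t[1]*d2;return (p+q)/2,np.linalg.norm(p-q)
print("coil",tri((132.6,253.6),(281.85,295.85)))
print("hole",tri((114+24.0,232+18.6),(258+17.6,277+31.8)))
print("coil@80 side",atz("side",(281.85,295.85),.08),"top",atz("top",(132.6,253.6),.08))
print("legtop@80 side",atz("side",(277.9,295.1),.08),"top",atz("top",(114+17.5,232+19),.08))
print("hole@30",atz("side",(275.6,308.8),.03),atz("top",(138,250.6),.03))
E
```

```text
coil (array([0.41973891, 0.30796562, 0.07853684]), np.float64(0.003978453987766776))
hole (array([0.43439935, 0.3118559 , 0.02990481]), np.float64(0.0006429938160088084))
coil@80 side [0.41744879 0.30934315 0.08      ] top [0.42160183 0.30766136 0.08      ]
legtop@80 side [0.4279195  0.30876173 0.08      ] top [0.42857869 0.31131137 0.08      ]
hole@30 [0.43405495 0.3119456  0.03      ] [0.43471205 0.31186224 0.03      ]
```

The coil triangulates to (0.4195, 0.308, 0.079). The leg leans about 0.1 rad, with its top towards the bent leg. Now I travel over the bottle, in front of the centrifuge, to the clip.

Emit:
{"name": "apply_moves", "arguments": {
  "motion": [
    {"x": 0, "y": 0, "z": 0, "yaw": 0, "hand": 0.2},
    {"x": 0, "y": 0, "z": 5, "yaw": 0, "hand": 0.2},
    {"x": 0, "y": 0, "z": 11, "yaw": 0, "hand": 0.2},
    {"x": -1, "y": 2, "z": 16, "yaw": 0, "hand": 0.2},
    {"x": -3, "y": 6, "z": 20, "yaw": 0, "hand": 0.2},
    {"x": -5, "y": 11.5, "z": 21.5, "yaw": 0, "hand": 0.2},
    {"x": -7, "y": 17.3, "z": 21.5, "yaw": -3, "hand": 0.2},
    {"x": -7, "y": 23.3, "z": 21.5, "yaw": -6, "hand": 0.2},
    {"x": -7, "y": 29.3, "z": 21.5, "yaw": -9, "hand": 0.2},
    {"x": -7, "y": 35.3, "z": 21.5, "yaw": -12, "hand": 0.2}
  ]
}}

```text
clock: 17.12
position: [0.3973, 0.0181, 0.2186]
ee_rot: [-3.062, -0.701, 0.002]
force: [1.0, 0.7, -1.0]
width: 0.6
gripper_force: 0.0
```

Emit:
{"name": "apply_moves", "arguments": {
  "motion": [
    {"x": 0, "y": 6, "z": 0, "yaw": 0, "hand": 0.2},
    {"x": 0, "y": 12, "z": 0, "yaw": 0, "hand": 0.2},
    {"x": 0.6, "y": 18, "z": 0, "yaw": 0, "hand": 0.2},
    {"x": 1.2, "y": 24, "z": 0, "yaw": 0, "hand": 0.2},
    {"x": 2, "y": 29.3, "z": -2, "yaw": 0, "hand": 0.2},
    {"x": 2, "y": 29.3, "z": -6, "yaw": 0, "hand": 0.2},
    {"x": 2, "y": 29.3, "z": -9, "yaw": 0, "hand": 0.2},
    {"x": 2, "y": 29.3, "z": -9, "yaw": 0, "hand": 0.2}
  ]
}}

```text
clock: 18.12
position: [0.4162, 0.3075, 0.1266]
ee_rot: [3.059, 0.705, -0.009]
force: [0.8, 0.5, -0.0]
width: 0.6
gripper_force: 0.0
```

```bash
python3 - <<'E'
from fr import *
o=observe();print(o["position"],o["joints"],yawof(o["ee_rot"]),o["width"]*92)
E
```

```text
[0.41623345 0.30750946 0.12663238] [-0.26158686  0.40744678 -0.62829572  1.86877007  0.28561884  0.96272739
 -2.13546058] 25.94645963387992 55.19409169004469
```

Emit:
{"name": "apply_moves", "arguments": {
  "motion": [
    {"x": 0.4, "y": 0, "z": -4, "yaw": 0, "hand": 0.2},
    {"x": 0.4, "y": 0, "z": -7.5, "yaw": 0, "hand": 0.2},
    {"x": 0.4, "y": 0, "z": -9.4, "yaw": 0, "hand": 0.2},
    {"x": 0.4, "y": 0, "z": -9.4, "yaw": 0, "hand": -0.4},
    {"x": 0.4, "y": 0, "z": -9.4, "yaw": 0, "hand": -0.9},
    {"x": 0.4, "y": 0, "z": -9.4, "yaw": 0, "hand": -1},
    {"x": 0.4, "y": 0, "z": -9.4, "yaw": 0, "hand": -1},
    {"x": 0.4, "y": 0, "z": -9.4, "yaw": 0, "hand": -1}
  ],
  "newtons": 5
}}

```text
clock: 19.12
position: [0.4229, 0.3088, 0.0353]
ee_rot: [-3.062, -0.703, -0.001]
force: [1.2, -1.3, -0.3]
width: 0.111
gripper_force: 5.5
```

Emit:
{"name": "apply_moves", "arguments": {
  "motion": [
    {"x": 0.3, "y": 0.1, "z": 0, "yaw": 0, "hand": -1},
    {"x": 0.5, "y": 0.2, "z": 0, "yaw": 0, "hand": -1},
    {"x": 0.5, "y": 0.2, "z": 0, "yaw": 0, "hand": -1}
  ],
  "newtons": 5
}}

```text
clock: 19.5
position: [0.4282, 0.311, 0.0351]
ee_rot: [-3.062, -0.702, -0.001]
force: [-0.1, -0.3, 4.4]
width: 0.106
gripper_force: 5.0
```

```bash
python3 - <<'E'
from fr import *
o=observe();R=cv2.Rodrigues(o["ee_rot"])[0]
print(o["position"],R.T@o["force"],R.T@o["ft_torque"],o["width"]*92,yawof(o["ee_rot"]))
E
```

```text
[0.42815925 0.31098704 0.03511046] [-0.18245804  0.19386598 -4.40632832] [-0.12698306 -0.10790053 -0.01208962] 9.713589867828228 25.843562572472095
```

Emit:
{"name": "apply_moves", "arguments": {
  "motion": [
    {"x": 0, "y": 0, "z": 0, "yaw": 0, "hand": -1},
    {"x": 0, "y": 0, "z": 0, "yaw": 0, "hand": -1},
    {"x": 0, "y": 0, "z": 1, "yaw": 0, "hand": -1},
    {"x": 0, "y": 0, "z": 2, "yaw": 0, "hand": -1},
    {"x": 0, "y": 0, "z": 3.5, "yaw": 0, "hand": -1},
    {"x": 0, "y": 0, "z": 6, "yaw": 0, "hand": -1},
    {"x": 0, "y": 0, "z": 6, "yaw": 0, "hand": -1}
  ],
  "newtons": 50
}}

```text
clock: 20.38
position: [0.4289, 0.3119, 0.0973]
ee_rot: [-3.06, -0.702, -0.006]
force: [0.1, -0.8, -0.3]
width: 0.104
gripper_force: 50.0
```

```bash
python3 - <<'E'
from fr import *
o=observe();print(o["position"],o["width"]*92,o["gripper_force"])
for n in("side","top"):
  get_image(n)
  for q in("clip","spare_pin"):
    print(n,q,[(round(r["p"],2),r["rect"]) for r in recognise(q,n)[:3]])
E
```

```text
[0.42885253 0.31189024 0.09726912] 9.53522648267454 49.999571442604065
side clip []
side spare_pin []
top clip []
top spare_pin []
```

Emit:
{"name": "apply_moves", "arguments": {
  "motion": [
    {"x": 0, "y": 0, "z": 5, "yaw": 0, "hand": -1},
    {"x": 0, "y": 0, "z": 10, "yaw": 0, "hand": -1},
    {"x": -1, "y": -4, "z": 12.5, "yaw": -4, "hand": -1},
    {"x": -2, "y": -9, "z": 12.5, "yaw": -10, "hand": -1},
    {"x": -2.5, "y": -14, "z": 12.5, "yaw": -16, "hand": -1},
    {"x": -3, "y": -19, "z": 12.5, "yaw": -23, "hand": -1},
    {"x": -3, "y": -24, "z": 12.5, "yaw": -30, "hand": -1},
    {"x": -3, "y": -29, "z": 12.5, "yaw": -37, "hand": -1},
    {"x": -3, "y": -34, "z": 12.5, "yaw": -44, "hand": -1},
    {"x": -3, "y": -39, "z": 12.5, "yaw": -51, "hand": -1}
  ]
}}

```text
clock: 21.92
position: [0.3973, -0.0808, 0.2197]
ee_rot: [3.065, -0.69, -0.0]
force: [1.6, 0.4, 0.8]
width: 0.105
gripper_force: 50.0
```

Emit:
{"name": "apply_moves", "arguments": {
  "motion": [
    {"x": 0, "y": -5, "z": 0, "yaw": -7, "hand": -1},
    {"x": 1, "y": -10, "z": 0, "yaw": -13, "hand": -1},
    {"x": 2.5, "y": -15, "z": 0, "yaw": -20, "hand": -1},
    {"x": 4.5, "y": -20, "z": 0, "yaw": -27, "hand": -1},
    {"x": 6.6, "y": -25, "z": 0, "yaw": -27, "hand": -1},
    {"x": 6.6, "y": -25, "z": -5, "yaw": -27, "hand": -1},
    {"x": 6.6, "y": -25, "z": -10, "yaw": -27, "hand": -1},
    {"x": 6.6, "y": -25, "z": -10, "yaw": -27, "hand": -1},
    {"x": 6.6, "y": -25, "z": -10, "yaw": -27, "hand": -1}
  ]
}}

```text
clock: 23.05
position: [0.4646, -0.3296, 0.1214]
ee_rot: [2.822, -1.38, 0.002]
force: [0.1, 0.2, 0.1]
width: 0.106
gripper_force: 50.0
```

```bash
python3 - <<'E'
from fr import *
o=observe();P=o["position"];print(P,loc(P),yawof(o["ee_rot"]),o["width"]*92)
ims={n:np.mean([get_image(n).astype(np.float32) for _ in range(4)],0) for n in("top","side")};np.savez("ims2.npz",**ims)
for q in("clip","clip_coil","clip_tip","cradle"):print(q,[(round(r["p"],2),r["rect"]) for r in recognise(q,"side")[:2]])
C,S=np.cos(c[2]),np.sin(c[2]);W=lambda x,y,z:np.array([c[0]+C*x-S*y,c[1]+S*x+C*y,z])
out=[];w=60
for n in("side","top"):
  u=proj(n,W(.04,-.112,.08))[0];x,y=(u-[w/2,w/2]).astype(int);print(n,x,y)
  im=cv2.resize(ims[n][y:y+w,x:x+w],(400,400),interpolation=cv2.INTER_CUBIC)
  k=400/w
  for p,col in((W(.05,-.112,.057),(0,0,255)),(W(.05,-.115,.047),(0,255,0)),(P+[0,0,.0365],(255,0,0)),(P+[0,0,.0445],(255,0,255))):
    q=(proj(n,p)[0]-[x,y]+.5)*k; cv2.circle(im,tuple(int(v) for v in q),3,col,1); print(q)
  out.append(im)
cv2.imwrite("pics/hover.png",np.hstack(out).clip(0,255).astype(np.uint8))
E
```

```text
[ 0.46457294 -0.32956107  0.12138204] [ 0.03955125 -0.11326583  0.12138204] -52.133656799116636 9.768406339042349
clip []
clip_coil []
clip_tip [(0.6, [306.1, 143.7, 308.6, 149.7])]
cradle [(0.92, [265.0, 165.5, 310.5, 211.8])]
side 273 131
[199.61975287 235.76716477]
[204.22915473 249.99702401]
[214.6290368   80.58939914]
[214.92226264  67.09854601]
top 337 211
[209.49948021 200.20800766]
[208.4808939  208.85249463]
[252.88644909 185.60764771]
[258.22943062 182.79408573]
```

View pics/hover.png

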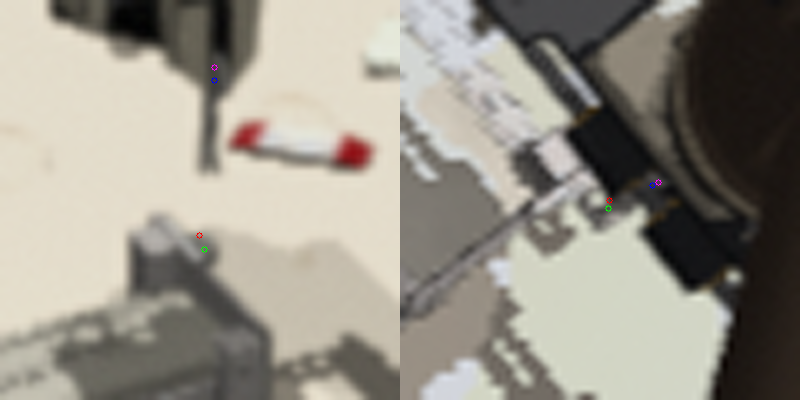

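```bash
cat > leg.py <<'E'
from fr import *
import sys
ims=np.load(sys.argv[1]);g=cv2.cvtColor(ims["side"],cv2.COLOR_BGR2GRAY)
o=observe();P=o["position"]
C,S=np.cos(c[2]),np.sin(c[2]);W=lambda x,y,z:np.array([c[0]+C*x-S*y,c[1]+S*x+C*y,z])
L=loc(P)
for dx,z,name in((.0095,.0445-.02,"leg-20"),(.0095,.0445-.04,"leg-40"),(.0095,.0445-.066,"tip"),(-.0055,.0445-.056,"flare"),(-.004,.0445-.042,"throat")):
    print(name,proj("side",W(L[0]+dx,L[1],P[2]+z))[0].round(1))
y0=int(proj("side",W(L[0],L[1],P[2]+.0365))[0][1]); x0=int(proj("side",P)[0][0])
for v in range(y0-2,y0+20):
    r=g[v,x0-12:x0+12]; d=np.clip(np.median(g[v,x0-12:x0-7])-12-r,0,None); d[16:]=0 if v<0 else d[16:]
    print(v,r[3:19].round().astype(int).tolist(), round(float((d[4:16]*np.arange(x0-8,x0+4)).sum()/max(d[4:16].sum(),1)),2))
print(x0-9)
E
python3 leg.py ims2.npz
```

```text
leg-20 [303.5 144.8]
leg-40 [303.4 149.7]
tip [303.3 156.1]
flare [305.4 155.6]
throat [305.3 152. ]
140 [223, 217, 177, 122, 90, 90, 96, 96, 89, 67, 74, 73, 65, 85, 108, 151] 302.71
141 [223, 221, 208, 172, 143, 116, 101, 96, 91, 68, 69, 80, 77, 96, 137, 188] 303.24
142 [220, 221, 221, 215, 205, 173, 132, 106, 91, 71, 67, 81, 88, 126, 179, 211] 304.05
143 [221, 221, 221, 223, 221, 211, 182, 142, 104, 72, 64, 82, 107, 166, 207, 220] 304.54
144 [221, 221, 221, 220, 222, 222, 216, 191, 128, 76, 67, 90, 140, 199, 220, 221] 304.84
145 [221, 221, 221, 221, 221, 221, 223, 209, 143, 83, 89, 138, 183, 214, 221, 222] 304.67
146 [220, 220, 222, 221, 221, 221, 223, 212, 141, 89, 127, 195, 216, 221, 222, 221] 304.15
147 [221, 222, 221, 221, 221, 221, 223, 210, 140, 95, 143, 206, 223, 223, 221, 220] 304.01
148 [220, 220, 221, 221, 220, 222, 223, 209, 139, 87, 130, 204, 223, 220, 210, 206] 304.07
149 [221, 221, 221, 221, 220, 222, 223, 209, 138, 82, 126, 203, 219, 202, 167, 149] 304.08
150 [221, 220, 220, 221, 221, 221, 222, 203, 131, 80, 132, 203, 205, 156, 105, 93] 304.03
151 [220, 221, 221, 221
[... 272 characters left out ...]
1, 222, 217, 183, 120, 101, 146, 204, 211, 210, 201, 168] 303.77
155 [220, 221, 221, 221, 221, 222, 217, 179, 122, 110, 136, 200, 220, 224, 221, 215] 303.82
156 [221, 220, 220, 220, 221, 221, 218, 188, 147, 148, 150, 196, 218, 223, 222, 223] 303.91
157 [222, 221, 221, 222, 220, 222, 220, 212, 194, 199, 195, 211, 220, 221, 221, 221] 303.96
158 [221, 221, 221, 221, 220, 221, 223, 220, 219, 219, 219, 220, 221, 222, 221, 222] 0.0
159 [221, 221, 221, 221, 221, 222, 220, 221, 221, 222, 222, 221, 222, 221, 221, 221] 0.0
160 [221, 221, 221, 221, 220, 221, 221, 220, 222, 221, 222, 221, 222, 222, 221, 222] 0.0
161 [220, 220, 220, 220, 221, 221, 221, 220, 222, 221, 221, 220, 221, 222, 221, 222] 0.0
295
```

Emit:
{"name": "apply_moves", "arguments": {
  "motion": [
    {"x": 0.25, "y": -0.1, "z": -1.5, "yaw": 0, "hand": -1},
    {"x": 0.25, "y": -0.1, "z": -3, "yaw": 0, "hand": -1},
    {"x": 0.25, "y": -0.1, "z": -3.7, "yaw": 0, "hand": -1},
    {"x": 0.25, "y": -0.1, "z": -3.7, "yaw": 0, "hand": -1}
  ],
  "newtons": 40
}}

```text
clock: 24.15
position: [0.4657, -0.3299, 0.0819]
ee_rot: [-2.822, 1.381, 0.003]
force: [-1.2, 0.8, -0.0]
width: 0.107
gripper_force: 40.0
```

Emit:
{"name": "apply_moves", "arguments": {
  "motion": [
    {"x": 0, "y": 0, "z": -0.2, "yaw": 0, "hand": -1},
    {"x": 0, "y": 0, "z": -0.4, "yaw": 0, "hand": -1},
    {"x": 0, "y": 0, "z": -0.4, "yaw": 0, "hand": -1}
  ]
}}

```text
clock: 24.52
position: [0.4663, -0.3303, 0.0791]
ee_rot: [2.822, -1.381, 0.0]
force: [0.3, -0.5, -0.9]
width: 0.105
gripper_force: 40.0
```

```bash
cat > st.py <<'E'
from fr import *
o=observe();C,S=np.cos(c[2]),np.sin(c[2]);rot=lambda f:np.r_[C*f[0]+S*f[1],-S*f[0]+C*f[1],f[2]].round(2)
print(o["clock"],(loc(o["position"])*1000).round(1),"F cradle",rot(o["force"]),"M",rot(o["ft_torque"]),yawof(o["ee_rot"]).round(1),o["width"]*92)
E
python3 st.py
```

```text
24.525 [  41.2 -112.3   79.1] F cradle [ 0.58 -0.1  -0.95] M [ 0.06  0.06 -0.04] -52.1 9.633608360925445
```

Tip contact would come at about 80. I'll go on in small steps.

Emit:
{"name": "apply_moves", "arguments": {
  "motion": [
    {"x": 0, "y": 0, "z": -0.15, "yaw": 0, "hand": -1},
    {"x": 0, "y": 0, "z": -0.3, "yaw": 0, "hand": -1},
    {"x": 0, "y": 0, "z": -0.3, "yaw": 0, "hand": -1}
  ]
}}

```text
clock: 24.9
position: [0.4665, -0.3305, 0.076]
ee_rot: [2.822, -1.381, 0.001]
force: [0.2, -0.7, -0.7]
width: 0.105
gripper_force: 40.0
```

Emit:
{"name": "apply_moves", "arguments": {
  "motion": [
    {"x": 0, "y": 0, "z": -0.15, "yaw": 0, "hand": -1},
    {"x": 0, "y": 0, "z": -0.3, "yaw": 0, "hand": -1},
    {"x": 0, "y": 0, "z": -0.3, "yaw": 0, "hand": -1}
  ]
}}

```text
clock: 25.28
position: [0.4665, -0.3305, 0.0729]
ee_rot: [2.822, -1.381, 0.001]
force: [0.7, -2.3, -1.3]
width: 0.104
gripper_force: 40.0
```

```bash
python3 st.py
```

```text
25.275 [  41.5 -112.3   72.9] F cradle [ 2.27 -0.84 -1.3 ] M [ 0.08 -0.73  0.04] -52.2 9.551765696738933
```

Emit:
{"name": "apply_moves", "arguments": {
  "motion": [
    {"x": 0.1, "y": -0.12, "z": 0, "yaw": 0, "hand": -1},
    {"x": 0.1, "y": -0.12, "z": -0.3, "yaw": 0, "hand": -1},
    {"x": 0.1, "y": -0.12, "z": -0.6, "yaw": 0, "hand": -1},
    {"x": 0.1, "y": -0.12, "z": -0.6, "yaw": 0, "hand": -1}
  ]
}}

```text
clock: 25.78
position: [0.4671, -0.3313, 0.0666]
ee_rot: [-2.822, 1.381, 0.001]
force: [-0.2, -1.4, 0.3]
width: 0.102
gripper_force: 40.0
```

```bash
python3 st.py
```

```text
25.775 [  42.5 -112.3   66.6] F cradle [ 0.96 -0.99  0.33] M [ 0.14 -0.24 -0.02] -52.1 9.386357963596414
```

Emit:
{"name": "apply_moves", "arguments": {
  "motion": [
    {"x": 0.03, "y": -0.05, "z": -0.3, "yaw": 0, "hand": -1},
    {"x": 0.03, "y": -0.05, "z": -0.6, "yaw": 0, "hand": -1},
    {"x": 0.03, "y": -0.05, "z": -0.9, "yaw": 0, "hand": -1},
    {"x": 0.03, "y": -0.05, "z": -0.9, "yaw": 0, "hand": -1}
  ],
  "newtons": 50
}}

```text
clock: 26.28
position: [0.4675, -0.3318, 0.0576]
ee_rot: [-2.822, 1.381, 0.001]
force: [0.5, 0.2, -1.4]
width: 0.101
gripper_force: 50.0
```

```bash
python3 st.py
```

```text
26.275 [  43.1 -112.4   57.6] F cradle [ 0.09  0.5  -1.4 ] M [ 0.14 -0.01  0.02] -52.1 9.250438899319283
```

Emit:
{"name": "apply_moves", "arguments": {
  "motion": [
    {"x": 0, "y": 0, "z": -0.3, "yaw": 0, "hand": -1},
    {"x": 0, "y": 0, "z": -0.6, "yaw": 0, "hand": -1},
    {"x": 0, "y": 0, "z": -0.9, "yaw": 0, "hand": -1},
    {"x": 0, "y": 0, "z": -0.9, "yaw": 0, "hand": -1}
  ],
  "newtons": 60
}}

```text
clock: 26.78
position: [0.4676, -0.3318, 0.0487]
ee_rot: [-2.822, 1.381, 0.0]
force: [1.8, -0.8, -2.2]
width: 0.105
gripper_force: 60.0
```

```bash
python3 st.py
```

```text
26.775 [  43.2 -112.3   48.7] F cradle [ 1.75  0.89 -2.2 ] M [ 0.26 -0.12  0.05] -52.1 9.617758443707995
```

Emit:
{"name": "apply_moves", "arguments": {
  "motion": [
    {"x": 0, "y": 0, "z": -0.25, "yaw": 0, "hand": -1},
    {"x": 0, "y": 0, "z": -0.5, "yaw": 0, "hand": -1},
    {"x": 0, "y": 0, "z": -0.5, "yaw": 0, "hand": -1}
  ],
  "newtons": 60
}}

```text
clock: 27.15
position: [0.4676, -0.332, 0.0436]
ee_rot: [2.822, -1.381, 0.0]
force: [2.4, -0.7, -2.6]
width: 0.102
gripper_force: 60.0
```

```bash
python3 st.py
```

```text
27.15 [  43.4 -112.3   43.6] F cradle [ 1.98  1.47 -2.63] M [ 0.23 -0.32  0.03] -52.1 9.377820846830309
```

Emit:
{"name": "apply_moves", "arguments": {
  "motion": [
    {"x": 0, "y": 0, "z": -0.2, "yaw": 0, "hand": -1},
    {"x": 0, "y": 0, "z": -0.4, "yaw": 0, "hand": -1},
    {"x": 0, "y": 0, "z": -0.4, "yaw": 0, "hand": -1}
  ],
  "newtons": 60
}}

```text
clock: 27.52
position: [0.4676, -0.3321, 0.0395]
ee_rot: [2.822, -1.381, 0.0]
force: [2.7, -1.4, -4.8]
width: 0.103
gripper_force: 60.0
```

```bash
python3 st.py
```

```text
27.525 [  43.4 -112.4   39.5] F cradle [ 2.74  1.24 -4.78] M [ 0.24 -0.61  0.01] -52.1 9.44213805613884
```

Emit:
{"name": "apply_moves", "arguments": {
  "motion": [
    {"x": 0, "y": 0, "z": -0.2, "yaw": 0, "hand": -1},
    {"x": 0, "y": 0, "z": -0.4, "yaw": 0, "hand": -1},
    {"x": 0, "y": 0, "z": -0.4, "yaw": 0, "hand": -1}
  ],
  "newtons": 60
}}

```text
clock: 27.9
position: [0.4677, -0.3322, 0.0356]
ee_rot: [2.822, -1.381, 0.001]
force: [3.4, -3.9, -4.8]
width: 0.101
gripper_force: 60.0
```

```bash
python3 st.py
```

```text
27.9 [  43.5 -112.4   35.6] F cradle [ 5.18  0.33 -4.8 ] M [ 0.2  -1.04 -0.  ] -52.2 9.303795495523966
```

Emit:
{"name": "apply_moves", "arguments": {
  "motion": [
    {"x": 0.1, "y": -0.12, "z": 0, "yaw": 0, "hand": -1},
    {"x": 0.1, "y": -0.12, "z": -0.2, "yaw": 0, "hand": -1},
    {"x": 0.1, "y": -0.12, "z": -0.3, "yaw": 0, "hand": -1},
    {"x": 0.1, "y": -0.12, "z": -0.3, "yaw": 0, "hand": -1}
  ],
  "newtons": 60
}}

```text
clock: 28.4
position: [0.4682, -0.3327, 0.0328]
ee_rot: [-2.822, 1.38, 0.002]
force: [-0.7, 0.0, 0.0]
width: 0.1
gripper_force: 60.0
```

```bash
python3 st.py
```

```text
28.4 [  44.2 -112.4   32.8] F cradle [-0.47 -0.53  0.03] M [0.11 0.36 0.04] -52.1 9.216916029945416
```

The forces are zero, so the clip looks home. I'll let go, then press on the coil with shut fingers; the contact height will check the seating.

Emit:
{"name": "apply_moves", "arguments": {
  "motion": [
    {"x": 0, "y": 0, "z": 0, "yaw": 0, "hand": -0.6},
    {"x": 0, "y": 0, "z": 0, "yaw": 0, "hand": -0.4},
    {"x": 0, "y": 0, "z": 0, "yaw": 0, "hand": -0.4},
    {"x": 0, "y": 0, "z": 3, "yaw": 0, "hand": -0.4},
    {"x": 0, "y": 0, "z": 6, "yaw": 0, "hand": -0.4},
    {"x": -0.1, "y": 0.1, "z": 6, "yaw": 0, "hand": -1},
    {"x": -0.1, "y": 0.1, "z": 6, "yaw": 0, "hand": -1},
    {"x": -0.1, "y": 0.1, "z": 6, "yaw": 0, "hand": -1}
  ],
  "newtons": 10
}}

```text
clock: 29.4
position: [0.467, -0.3318, 0.092]
ee_rot: [-2.822, 1.381, 0.003]
force: [0.1, 0.4, 0.2]
width: 0.031
gripper_force: 0.0
```

```bash
python3 st.py; python3 - <<'E'
from fr import *
C,S=np.cos(c[2]),np.sin(c[2]);W=lambda x,y,z:np.array([c[0]+C*x-S*y,c[1]+S*x+C*y,z])
print("coil home",proj("side",W(.039,-.112,.077)),proj("top",W(.039,-.112,.077)),"tip",proj("side",W(.0485,-.112,.009)))
for n in("side","top"):
  get_image(n)
  for q in("clip","clip_coil","clip_tip"):print(n,q,[(round(r["p"],2),r["rect"]) for r in recognise(q,n)[:2]])
E
```

```text
29.4 [  42.8 -112.7   92. ] F cradle [-0.27  0.35  0.19] M [0.08 0.08 0.01] -52.1 2.8556011475964898
coil home [[304.02258387 162.61502916]] [[366.55171863 242.00694894]] tip [[302.42548291 177.20100895]]
side clip []
side clip_coil [(0.19, [216.6, 309.3, 234.9, 338.4])]
side clip_tip []
top clip []
top clip_coil [(0.74, [288.4, 180.5, 363.1, 260.0])]
top clip_tip []
```

Emit:
{"name": "apply_moves", "arguments": {
  "motion": [
    {"x": -0.1, "y": 0.15, "z": -2, "yaw": 0, "hand": -1},
    {"x": -0.1, "y": 0.15, "z": -3.3, "yaw": 0, "hand": -1},
    {"x": -0.1, "y": 0.15, "z": -3.6, "yaw": 0, "hand": -1},
    {"x": -0.1, "y": 0.15, "z": -3.6, "yaw": 0, "hand": -1}
  ]
}}

```text
clock: 30.3
position: [0.4667, -0.3307, 0.057]
ee_rot: [2.822, -1.381, -0.0]
force: [-0.1, 0.8, 0.1]
width: 0.007
gripper_force: 0.0
```

Emit:
{"name": "apply_moves", "arguments": {
  "motion": [
    {"x": 0, "y": 0, "z": -0.15, "yaw": 0, "hand": -1},
    {"x": 0, "y": 0, "z": -0.3, "yaw": 0, "hand": -1},
    {"x": 0, "y": 0, "z": -0.3, "yaw": 0, "hand": -1}
  ]
}}

```text
clock: 30.68
position: [0.4666, -0.3307, 0.054]
ee_rot: [2.822, -1.381, 0.0]
force: [-1.3, 0.2, 0.3]
width: 0.007
gripper_force: 0.0
```

```bash
python3 st.py
```

```text
30.675 [  41.6 -112.4   54. ] F cradle [-0.96 -0.92  0.31] M [0.05 0.1  0.03] -52.1 0.605150333561715
```

Emit:
{"name": "apply_moves", "arguments": {
  "motion": [
    {"x": 0, "y": 0, "z": -0.15, "yaw": 0, "hand": -1},
    {"x": 0, "y": 0, "z": -0.25, "yaw": 0, "hand": -1},
    {"x": 0, "y": 0, "z": -0.25, "yaw": 0, "hand": -1}
  ]
}}

```text
clock: 31.05
position: [0.4667, -0.3306, 0.0516]
ee_rot: [-2.822, 1.381, -0.0]
force: [-0.3, 0.8, 2.7]
width: 0.009
gripper_force: 1.4
```

```bash
python3 st.py
```

```text
31.05 [  41.7 -112.2   51.6] F cradle [-0.8   0.19  2.65] M [0.02 0.22 0.01] -52.1 0.8727429519617796
```

Emit:
{"name": "apply_moves", "arguments": {
  "motion": [
    {"x": 0, "y": 0, "z": -0.1, "yaw": 0, "hand": -1},
    {"x": 0, "y": 0, "z": -0.15, "yaw": 0, "hand": -1},
    {"x": 0, "y": 0, "z": -0.15, "yaw": 0, "hand": -1}
  ]
}}

```text
clock: 31.42
position: [0.4673, -0.3308, 0.051]
ee_rot: [-2.822, 1.381, -0.002]
force: [-1.6, 1.1, 11.6]
width: 0.004
gripper_force: 5.5
```

```bash
python3 st.py
```

```text
31.425 [  42.2 -111.9   51. ] F cradle [-1.79 -0.57 11.62] M [ 0.03  0.59 -0.05] -52.1 0.3975612611403022
```

The clip is seated: contact came at 88 mm true height against 89 predicted, and it stood firm at 12 N. I'll nudge the gate once more to be sure it's fully shut.

Emit:
{"name": "apply_moves", "arguments": {
  "motion": [
    {"x": 0, "y": 0, "z": 2, "yaw": 0, "hand": -1},
    {"x": -2, "y": 0.4, "z": 4.5, "yaw": 0, "hand": -1},
    {"x": -5.8, "y": 1.8, "z": 4.5, "yaw": 0, "hand": -1},
    {"x": -5.8, "y": 1.8, "z": 0, "yaw": 0, "hand": -1},
    {"x": -5.8, "y": 1.8, "z": -4.6, "yaw": 0, "hand": -1},
    {"x": -5.8, "y": 1.8, "z": -4.6, "yaw": 0, "hand": -1},
    {"x": -4.9, "y": 2.5, "z": -4.6, "yaw": 0, "hand": -1},
    {"x": -4.2, "y": 3.0, "z": -4.6, "yaw": 0, "hand": -1},
    {"x": -4.2, "y": 3.0, "z": -4.6, "yaw": 0, "hand": -1}
  ]
}}

```text
clock: 32.55
position: [0.4266, -0.3002, 0.0052]
ee_rot: [-2.823, 1.378, -0.004]
force: [-0.4, 0.6, 0.4]
width: 0.005
gripper_force: 0.0
```

```bash
python3 st.py
```

```text
32.55 [  -7.  -125.1    5.2] F cradle [-0.69  0.07  0.43] M [0.05 0.09 0.02] -52.0 0.4610596626744998
```

Emit:
{"name": "apply_moves", "arguments": {
  "motion": [
    {"x": 0.16, "y": 0.12, "z": 0, "yaw": 0, "hand": -1},
    {"x": 0.32, "y": 0.25, "z": 0, "yaw": 0, "hand": -1},
    {"x": 0.45, "y": 0.35, "z": 0, "yaw": 0, "hand": -1},
    {"x": 0.45, "y": 0.35, "z": 0, "yaw": 0, "hand": -1}
  ]
}}

```text
clock: 33.05
position: [0.4291, -0.2971, 0.0039]
ee_rot: [2.822, -1.381, -0.0]
force: [1.3, 0.2, -0.1]
width: 0.008
gripper_force: 0.0
```

```bash
python3 st.py
```

```text
33.05 [  -7.9 -121.2    3.9] F cradle [ 0.62  1.11 -0.07] M [0.1  0.09 0.04] -52.1 0.7070444691077262
```

Emit:
{"name": "apply_moves", "arguments": {
  "motion": [
    {"x": 0.2, "y": 0.15, "z": 0, "yaw": 0, "hand": -1},
    {"x": 0.4, "y": 0.3, "z": 0, "yaw": 0, "hand": -1},
    {"x": 0.4, "y": 0.3, "z": 0, "yaw": 0, "hand": -1}
  ]
}}

```text
clock: 33.42
position: [0.4317, -0.2951, 0.0039]
ee_rot: [2.82, -1.382, -0.002]
force: [-4.3, -2.6, 2.4]
width: 0.004
gripper_force: 2.8
```

```bash
python3 st.py
```

```text
33.425 [  -7.9 -117.9    3.9] F cradle [-0.55 -5.    2.45] M [-0.97  0.06 -0.  ] -52.2 0.32891614592825547
```

Emit:
{"name": "apply_moves", "arguments": {
  "motion": [
    {"x": -1.5, "y": -1.1, "z": 0, "yaw": 0, "hand": -1},
    {"x": -3.5, "y": -2.7, "z": 0.5, "yaw": 0, "hand": -1},
    {"x": -3.5, "y": -2.7, "z": 6, "yaw": 0, "hand": -1},
    {"x": -3.5, "y": -2.7, "z": 12, "yaw": 0, "hand": -1},
    {"x": -5, "y": -6, "z": 16, "yaw": 0, "hand": -1},
    {"x": -5, "y": -6, "z": 16, "yaw": 0, "hand": -1}
  ]
}}

```text
clock: 34.17
position: [0.3824, -0.3586, 0.1672]
ee_rot: [2.816, -1.386, 0.01]
force: [-0.3, 0.8, -0.7]
width: 0.005
gripper_force: 0.0
```

```bash
python3 - <<'E'
from fr import *
a=np.load("ims0.npz");b=np.load("poses.npz")["b"]
for n in("side","top"):
  im=get_image(n).astype(np.float32)
  P=[b[0]+np.cos(b[2])*-.008-np.sin(b[2])*.03,b[1]+np.sin(b[2])*-.008+np.cos(b[2])*.03,.04]
  x,y=proj(n,P)[0].astype(int);d=np.abs(im-a[n])[y-6:y+7,x-6:x+7];print(n,"spare diff mean",d.mean())
C,S=np.cos(c[2]),np.sin(c[2]);u=proj("side",[c[0]+C*.039-S*-.112,c[1]+S*.039+C*-.112,.077])[0].astype(int)
im=cv2.cvtColor(get_image("side"),cv2.COLOR_BGR2GRAY);print(u);print(im[u[1]-8:u[1]+20:2,u[0]-9:u[0]+10])
for q in("gate","clip","clip_coil","bottle_white","tape_roll_c","needle_pack_1","instrument_box"):print(q,[(round(r["p"],2),r["rect"]) for r in recognise(q,"side")[:1]])
print(sign_off()) 
E
```

```text
side spare diff mean 8.087771
top spare diff mean 14.771696
[304 162]
[[218 218 220 219 217 220 220 219 220 218 220 220 209 209 198 167 140 136
  137]
 [218 217 219 218 219 219 221 218 220 219 221 220 220 221 222 219 220 224
  221]
 [219 219 218 220 220 218 218 219 219 220 221 219 218 219 217 220 218 218
  218]
 [220 218 219 221 221 219 213 183 177 189 207 217 220 221 218 219 218 220
  220]
 [213 210 210 210 221 214 174 113  99 148 168 207 220 220 222 220 220 220
  219]
 [168 163 181 197 199 207 202 143  95  90 101 161 210 219 221 219 218 220
  218]
 [203 202 189 176 188 180 148  98  73  79 114 176 213 217 220 218 218 221
  218]
 [175 185 171 138 109 137 169 142 105  90 144 204 221 221 219 219 220 220
  219]
 [ 81  85  83  85  75  72  94 129 143 138 168 209 219 220 219 219 219 218
  211]
 [ 86  85  86  83  75  67  68  69  94 152 197 217 218 221 222 219 217 207
  191]
 [ 97  99 116 126 123 115  90  72  68  71 105 155 195 213 222 221 219 216
  198]
 [177 180 183 186 186 185 170 131  96  74  65  65  83 121 159 186 194 194
  192]
 [179 183 185 184 185 184 183 186 174 134  89  71  65  69  84 110 149 175
  187]
 [182 183 182 183 187 187 185 186 188 185 166 122  94  97 101  87  84 100
  144]]
gate [(0.56, [296.0, 160.3, 315.6, 189.6])]
clip []
clip_coil []
bottle_white [(0.62, [292.9, 210.9, 314.5, 262.2])]
tape_roll_c [(0.65, [220.2, 311.5, 235.9, 338.0])]
needle_pack_1 []
instrument_box [(0.61, [264.4, 171.7, 304.0, 196.1])]
the job is handed in; nothing more can be done
None
```

I handed the job in at 34 s, and the verdict is not known: by force and contact checks the box is home, the gate shut and the clip seated on the stud, but I did not view a final picture or confirm directly that the spare pin is still in place.

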